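# Tip a reagent carton into the dry cabinet

## Robot

A 7-joint arm with a two-finger parallel gripper is mounted at the origin on a cart in front of the work surface, level with it; the furniture and walls round the work are solid. World frame = base frame: x ahead of the robot, y to its left, z up, the work surface at z = 0. Lengths are in m, angles in rad, forces in N, time in s.
With the tool pointing down it reaches from about 0.4 to 0.9 m from the base axis. Payload 5.5 kg.
Tool frame: the origin (TCP) lies at the very end of the fingers, on their centre line; the grasp point (between the pads) lies 19 mm behind it; z points along the fingers, y is the line along which they close (so a half turn about z gives the same grasp; the last joint's range is limited). The gripper opens to 85 mm and grips with 20 to 120 N. Pads are 22 mm wide; open, the fingers measure 114 mm over their backs; the gripper's body (76 mm by 85 mm) begins 54 mm behind the grasp point. The pads swing forward as they close: fully open they stand 13 mm farther back than shut.
Start: joints at [1.594, 0.501, -0.427, 1.55, 0.221, 1.138, -0.21], TCP at [0.154, -0.631, 0.231] pointing down, gripper open.
Joint ranges: [-2.88, 2.88], [-0.31, 2.03], [-1.54, 1.56], [0.2, 2.42], [-1.41, 4.55], [0.19, 2.02], [-2.57, 2.57]. Speed limits (rad/s): [2.57, 2.57, 3.14, 3.14, 3.14, 3.14, 3.14].

## Interface

Orientations are given as a unit quaternion [x, y, z, w].
In Python, from plant import robot gives the robot as it stands. The module is installed in compiled form; this text tells all that it offers.
- The arm moves only by the shell command python3 -m crank 'ROWS' [FORCE]. ROWS is text: rows parted by semicolons, each of 7 numbers parted by spaces: the shift along the tool's x, y, z normalised to -1 to 1, where 1 is 0.08 m, then the turn, a rotation vector about the tool's x, y, z normalised to -1 to 1, where 1 is 2 pi rad, then the opening, from 0 (shut) to 1 (fully open). A call has 1 to 10 rows; each row is the pose to reach, as a shift and turn from the pose commanded when the call began, along the tool's axes at that moment, turning the shorter way round; what a row does not reach only later rows make up. A row lasts 1/12 s, in which the tool goes at most 41.7 mm and 7.16 degrees, less where a joint would pass 70% of its speed; a pose out of reach is approached as far as the arm can. A call with a number of a shift or a turn outside -1 to 1 is refused whole. A call with a gripper value outside its range is refused whole. The fingers move at their own pace and stop on an object; FORCE is the grip in N (left out, the last holds). Time passes only in rows, so rows that repeat a pose let the fingers close. It gives the time, the measured TCP pose, the force, the opening and the grip force at its end, in the units of the state.
- robot.observe(): the state, without advancing time (a new reading comes with each control period).
- robot.capture(name): name is "scene" or "side" or "wrist"; returns a dict with "img" (420x560x3 uint8, blue, green, red), "fovy" (degrees; the focal length in pixels is half the picture's height over the tangent of half this angle, whatever the lens; pixels are square), "cx", "cy" (the principal point, pixels), "extrinsics" (4x4, takes a point from world to camera coordinates); the wrist camera has in their place "tool_from_camera" (4x4, takes a point from camera to tool coordinates, whose origin is the TCP and whose axes are the flange's). Camera axes: x right, y up, looking along -z (the intrinsics and any distortion apply to the point x, -y, -z); pixel columns grow to the right and rows downward; lengths in m; the calibration is good to about 2 mm. A picture is of the moment at which its call begins: read the wrist's pose just before it. There is no depth.
- robot.job_done(): hands the job in; it is judged then, once.
Trained networks look in the newest picture that a camera, given by its name, has taken for a name from the list of things; names that differ only in an ending like _2 or _b are one class to them, and where a whole thing is asked for, a point or a joint stands for the part that bears it (a point fixed in the world has none). Each returns a list of dicts, best first, with "score" (0 to 1); they miss things now and then, are a little off and sometimes report something else, mostly with a low value. They report only what shows in the picture. A call takes as long as a camera call.
- robot.find_in(thing, camera): "location" ([column, row] in pixels, amid what is visible of it).
- robot.silhouettes(thing, camera): "region" (420x560 bool, what is visible of it) and "location" ([column, row] in pixels, amid what is visible of it).
The state is a dict: "time_s": time; "joints": joint angles; "qvel": joint speeds; "effort": joint torques, N m; "tcp_pos": TCP position; "tcp_rot": TCP orientation; "contact_force": force on the tool from outside, world axes, zero at the start; "torque": the same for the moment, N m; "width": opening from 0.0 (shut) to 1.0 (fully open); "grip_force": force on a finger pad.
Only numpy, scipy, OpenCV 4.12 (cv2) and the standard library are available. Lean on these libraries where they do the work, as an engineer would, in place of code of your own. Each camera call takes 0.05 s, during which the arm holds its last target. There are 200 camera calls.

## Task

Put the shorter of the two standing orange cartons away in the dry cabinet. Push the cabinet's sash up by its ledge until the ledge's underside is level with the black marks on the posts, and leave it there; then, without picking the carton up, push it against the front edge of the cabinet's deck, tip it over that edge so that it lies flat on its base with its long side pointing straight in, and slide it fully home against the back wall. Leave the other carton, the bottles, the marker pen and the tape where they stand.

Things in the scene. Friction and masses are not known exactly. Their poses are not given: they have to be found in the camera images.
- cabinet: fixed cabinet with clear sides and roof, 340 wide x 194 deep. Origin: on the worktop, middle of its deck's front edge; x inward (away from the robot), y left. Its deck is a 12 mm high grey step from x = 0 back; its front edge is the low stop. Clear sash panel at x = 57 to 63 mm between two posts (x 46 to 76, y +-156 to 170, 384 high). Roof at z = 212 to 218, behind the sash.
- back_wall (a point): on the deck at the foot of the white back wall, middle of the inner face (cabinet x = 178 mm, y = 0, z = 12). Side walls' inner faces at cabinet y = -155 and +155. A white guide rail on the deck, 12 mm high, 8 mm thick, at y = 0, from x = 78 to the wall, parts it into two lanes; the carton stands before one of them; either will do.
- sash (a joint): height of the sash above its closed position, m (0 shut, up to 0.165); its lower edge is 12 mm + this above the worktop. It is counterbalanced with some friction: it stays where it is left and needs about 5 N to push up. At the mark this is 0.150. It starts shut or up to 50 mm open.
- ledge (a point): middle of the front underside edge of the sash's lifting ledge, a white shelf 290 mm wide (along y), 8 mm thick, that sticks out 33 mm from the sash panel toward the robot; its underside is 120 mm above the sash's lower edge. Push up under it with fingers tilted forward.
- mark (a point): point midway between the two posts, at the height of the black marks on their fronts (282 mm above the worktop), to which the ledge's underside must come
- carton: the shorter orange carton, 112 x 76 x 52 mm, 0.08 to 0.17 kg, loose. It starts on end: 112 high, 76 wide, 52 deep, its base face toward the cabinet, turned up to 0.3 rad. Origin: centre of the 112 x 76 base face; own x along the length (up at the start), y along the width, z from base to lid (toward the robot at the start, up when lying on its base).
- carton_mid (a point): centre of the shorter carton
- long_carton: the longer orange carton, 131 x 86 x 53 mm, with a dark printed window on its lid, standing on end beside the other one, on the left or the right; leave it. Origin: centre of its 131 x 86 base face, own x up.
- bottle_mid: small white bottle, diameter 31, height 66 mm, standing between the two cartons; origin at the centre of its underside
- bottle_left: the same kind of bottle, left of the cartons
- bottle_right: the same kind of bottle, right of the cartons
- pen: black marker pen, 130 x 13 x 16 mm, lying at the left; origin at the centre of its underside
- tape: roll of tape lying flat, diameter 90, height 19 mm, at the front left; origin at the centre of its underside

How it is judged:
On the way, in this order (a step that is already met when the one before it is completed fails the run):
1. the sash stands at the mark while the carton still stands on end (value of joint sash between 0.138 and 0.162 m and angle between carton's own z axis and vertical above 1.4 rad), for 0.2 s.
2. the carton lies on its base on the deck, not yet home (angle between carton's own z axis and vertical below 0.12 rad and x of carton_mid in the frame of cabinet between 0.02 and 0.105 m), for 0.2 s.
At the end, for the whole second after the job is handed in: The shorter carton lies at rest flat on its base on the cabinet's deck (within 0.08 rad), its length within 0.15 rad of straight in, its far end within 10 mm of the back wall; the sash stands within 12 mm of the mark (value of joint sash between 0.138 and 0.162 m and angle between carton's own z axis and vertical below 0.08 rad and x of carton_mid in the frame of cabinet above 0.112 m and z of carton_mid in the frame of cabinet below 0.046 m and angle between the x axis of carton and the x axis of cabinet, either way round below 0.15 rad and linear speed of carton below 0.01 m/s and velocity of joint sash between -0.01 and 0.01 m/s); the robot touches nothing.
It fails at once if the carton is picked up (its centre more than 85 mm above the worktop) (height (world z) of carton_mid above 0.085 m).
It fails at once if another thing (other carton, bottles, pen, tape) is pushed more than 15 mm (distance of any of long_carton, bottle_mid, bottle_left, bottle_right, pen, tape from where it was at the start of the episode above 0.015 m).
It fails at once if the other carton or a bottle is knocked over (angle between long_carton's own z axis and vertical below 1.2 rad or angle between any of bottle_mid, bottle_left, bottle_right's own z axis and vertical above 0.4 rad).
It also fails if it takes over 61 s, if anything falls off the work surface, if the arm or the gripper's body presses on something with over 40 N, if the wrist force passes 120 N, or if a joint passes its speed limit or range.

## Working session

There is one attempt and no reset: what is moved stays moved. The work goes in short steps, Python scripts to look and compute and a shell command to move; the robot and the scene stay as the last step left them, time stands still between calls to the robot, and variables do not carry over. Pictures are saved under pics/ and viewed, at most 10 in all, crops included, and the job is handed in when it is done.

```bash
mkdir -p pics; cat > h.py <<'E'
import numpy as np, cv2
from plant import robot
from scipy.spatial.transform import Rotation as R
def cam(n,save=None):
    c=robot.capture(n)
    if save: cv2.imwrite('pics/'+save,c['img'])
    return c
def K(c): return 210/np.tan(np.radians(c['fovy'])/2)
def proj(c,P):
    P=np.atleast_2d(P); E=c['extrinsics']; q=P@E[:3,:3].T+E[:3,3]; f=K(c)
    return np.c_[c['cx']+f*q[:,0]/-q[:,2], c['cy']+f*(-q[:,1])/-q[:,2]]
def ray(c,uv):
    E=c['extrinsics']; f=K(c); d=np.array([(uv[0]-c['cx'])/f,-(uv[1]-c['cy'])/f,-1.])
    return -E[:3,:3].T@E[:3,3], E[:3,:3].T@d
def onz(c,uv,z=0):
    o,d=ray(c,uv); return o+d*(z-o[2])/d[2]
def tri(cs,uvs):
    A=np.zeros((3,3));b=np.zeros(3)
    for c,u in zip(cs,uvs):
        o,d=ray(c,u); d/=np.linalg.norm(d); M=np.eye(3)-np.outer(d,d);A+=M;b+=M@o
    return np.linalg.solve(A,b)
E
python3 - <<'E'
from h import *
np.set_printoptions(precision=4,suppress=True)
s=robot.observe();print(s)
cs={n:cam(n,n+'0.png') for n in('scene','side')}
for n in cs: print(n,{k:v for k,v in cs[n].items() if k!='img'})
for t in ['cabinet','sash','ledge','carton','long_carton','bottle_mid','pen','tape']:
    print(t,[(n,[(np.round(d['location']),round(d['score'],2)) for d in robot.find_in(t,n)]) for n in cs])
E
```

```text
{'time_s': 0.0, 'joints': array([ 1.5942,  0.5018, -0.4268,  1.5514,  0.2208,  1.1383, -0.2103]), 'qvel': array([-0.0009, -0.0007, -0.0002,  0.0003,  0.0006,  0.0026, -0.0007]), 'effort': array([  0.0003, -56.9516,  -5.8158, -28.0943,   0.0109,   0.0118,
        -0.    ]), 'tcp_pos': array([ 0.1542, -0.6308,  0.2303]), 'tcp_rot': array([ 0.9928,  0.1196, -0.0001, -0.0009]), 'contact_force': array([ 0.0064, -0.1711, -0.0083]), 'torque': array([-0.0097,  0.001 ,  0.0343]), 'grip_force': 0.0, 'width': 1.001677628043759}
scene {'fovy': 44.72883850714724, 'cx': 278.856163754408, 'cy': 196.50659784773143, 'extrinsics': array([[-0.3782, -0.9257,  0.0064,  0.3141],
       [ 0.4445, -0.1755,  0.8784, -0.3918],
       [-0.812 ,  0.335 ,  0.4779, -1.0561],
       [ 0.    ,  0.    ,  0.    ,  1.    ]])}
side {'fovy': 55.051915107622385, 'cx': 278.6522210031483, 'cy': 207.33367333619236, 'extrinsics': array([[ 0.347 , -0.9379,  0.0025, -0.0882],
       [ 0.7281,  0.271 ,  0.6296, -0.5445],
       [-0.5912, -0.2167,  0.7769, -0.7847],
       [ 0.    ,  0.    ,  0.    ,  1.    ]])}
cabinet [('scene', [(array([306., 186.]), 0.62)]), ('side', [(array([343., 198.]), 0.84)])]
sash [('scene', [(array([310., 195.]), 0.65)]), ('side', [(array([337., 215.]), 0.86)])]
ledge [('scene', [(array([313., 196.]), 0.82)]), ('side', [(array([338., 213.]), 0.89)])]
carton [('scene', [(array([300., 243.]), 0.59)]), ('side', [(array([282., 252.]), 0.81)])]
long_carton [('scene', [(array([361., 232.]), 0.85), (array([400., 243.]), 0.43)]), ('side', [])]
bottle_mid [('scene', [(array([329., 250.]), 0.8)]), ('side', [(array([312., 277.]), 0.61)])]
pen [('scene', [(array([248., 288.]), 0.59)]), ('side', [(array([216., 258.]), 0.43), (array([380., 317.]), 0.27)])]
tape [('scene', [(array([210., 311.]), 0.9), (array([402., 245.]), 0.71)]), ('side', [(array([170., 263.]), 0.96)])]
```

View pics/scene0.png

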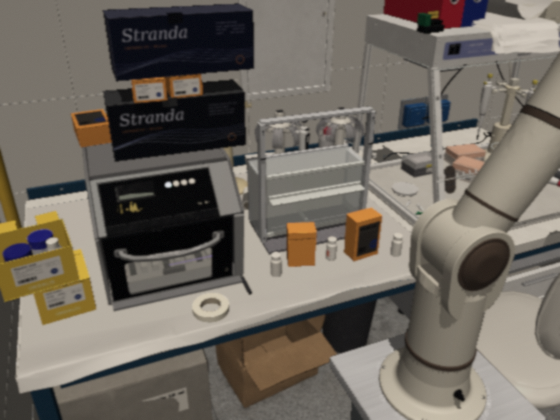

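View pics/side0.png

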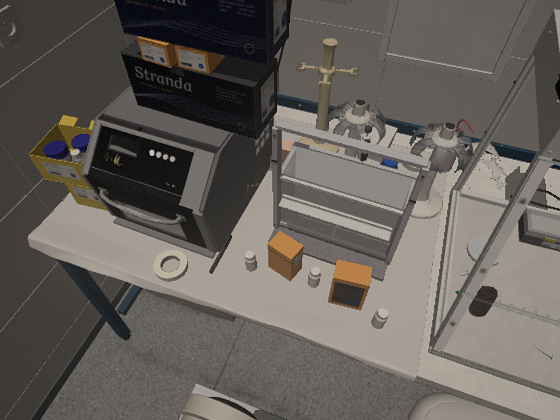

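Scene: cabinet around (310,185), short carton (300,243), long carton with the window (362,233), bottles at (276,265), (332,248), (397,244). Next I take enlarged crops for the corners.

```bash
python3 - <<'E'
from h import *
a=cv2.imread('pics/scene0.png')[100:280,240:420]; b=cv2.imread('pics/side0.png')[120:320,240:440]
for n,i in(('a',a),('b',b)):
    i=cv2.resize(i,(600,600),interpolation=cv2.INTER_CUBIC)
    i=cv2.convertScaleAbs(i,alpha=1.3,beta=10); cv2.imwrite(f'pics/c{n}.png',i)
E
```

```text
(no output)
```

View pics/ca.png

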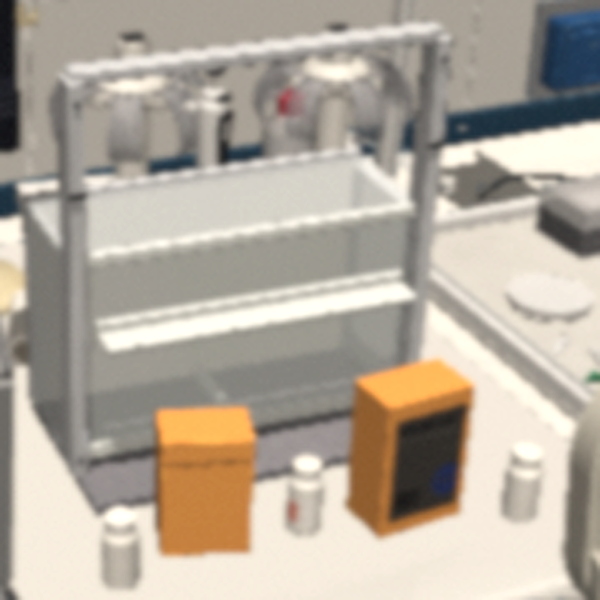

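View pics/cb.png

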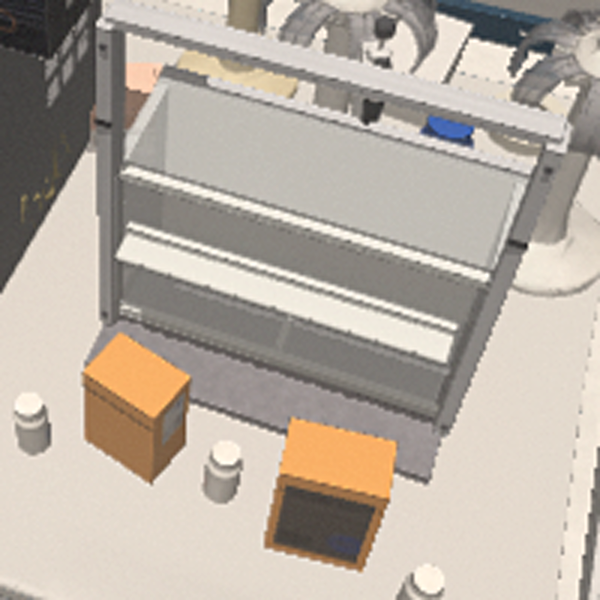

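```bash
cat > fit.py <<'E'
from h import *
from scipy.optimize import least_squares
np.set_printoptions(precision=4,suppress=True)
C={n:cam(n) for n in('scene','side')}
def px(n,u): return np.array([240+(u[0]+.5)/(10/3)-.5,100+(u[1]+.5)/(10/3)-.5]) if n=='scene' else np.array([240+(u[0]+.5)/3-.5,120+(u[1]+.5)/3-.5])
def fit(obs,x0):
    def f(p):
        r=[]
        for n,u,P in obs:
            P=np.array(P)/1e3; c,s=np.cos(p[2]),np.sin(p[2])
            W=[p[0]+c*P[0]-s*P[1],p[1]+s*P[0]+c*P[1],P[2]]
            r.append(proj(C[n],W)[0]-px(n,u))
        return np.ravel(r)
    q=least_squares(f,x0,loss='soft_l1'); return q.x,f(q.x).reshape(-1,2)
cab=[('scene',(75,196),(46,163,282)),('scene',(433,140),(46,-163,282)),('scene',(98,513),(0,170,0)),
('side',(103,124),(46,163,282)),('side',(517,243),(46,-163,282)),('side',(430,482),(0,-170,0)),('side',(85,362),(0,170,6)),('side',(443,432),(46,-163,12))]
p,r=fit(cab,[.6,0,0]); print('cab',p);print(r)
h,w,d=112,38,26
car=[('side',(152,418),(-d,-w,h)),('side',(84,375),(-d,w,h)),('side',(190,380),(d,-w,h)),('side',(120,333),(d,w,h)),
('side',(152,482),(-d,-w,0)),('side',(88,440),(-d,w,0)),('side',(187,440),(d,-w,0)),
('scene',(157,410),(d,w,h)),('scene',(250,407),(d,-w,h)),('scene',(162,553),(-d,w,0)),('scene',(249,551),(-d,-w,0))]
q,r=fit(car,[.5,0,0]); print('carton',q);print(r)
c,s=np.cos(p[2]),np.sin(p[2]); T=lambda P:(lambda e:[c*e[0]+s*e[1],-s*e[0]+c*e[1]])(np.array(P[:2])-p[:2])
print('carton in cab',T(q),q[2]-p[2])
h,w,d=131,43,26.5
lc=[('side',(285,483),(-d,w,h)),('side',(395,497),(-d,-w,h)),('side',(290,420),(d,w,h)),('side',(396,440),(d,-w,h)),('side',(266,549),(-d,w,0)),('side',(362,571),(-d,-w,0))]
l,r=fit(lc,[.45,-.1,0]); print('long',l,T(l),l[2]-p[2]);print(r)
for t in['bottle_mid','bottle_left','pen','tape']:
    for n in C:
        for e in robot.find_in(t,n):
            w=onz(C[n],e['location'],.033 if 'b' in t[0] else .008); print(t,n,round(e['score'],2),w,T(w))
print('ledge tri',tri([C['scene'],C['side']],[px('scene',(108,347)),px('side',(118,258))]),tri([C['scene'],C['side']],[px('scene',(413,295)),px('side',(447,360))]))
for n in C: print(n,-C[n]['extrinsics'][:3,:3].T@C[n]['extrinsics'][:3,3])
E
python3 fit.py
```

```text
cab [ 0.5549 -0.0206 -0.0245]
[[ 0.4314  0.6799]
 [ 0.1201  1.4447]
 [-2.6194  2.2196]
 [ 0.409  -0.8514]
 [ 0.991  -1.3783]
 [ 1.8223  0.5933]
 [-1.4213 -0.1175]
 [-0.4853  0.1268]]
carton [ 0.498   0.0713 -0.3065]
[[ 1.4881  0.2212]
 [-0.1851 -1.4572]
 [ 1.2686 -1.2063]
 [ 0.5195 -0.7522]
 [ 0.3096  1.2903]
 [-0.7335 -0.0484]
 [ 0.127   1.7871]
 [-0.4486  0.5802]
 [-0.9333  0.4592]
 [-0.7238  2.083 ]
 [ 0.4316  1.4905]]
carton in cab [np.float64(-0.05910901826973538), np.float64(0.09054235273991468)] -0.2819838790257025
long [ 0.4668 -0.1057  0.1634] [np.float64(-0.08597618309297297), np.float64(-0.08719884627918568)] 0.18787518499398054
[[-1.1083 -1.5825]
 [ 0.0389  0.1905]
 [-0.4209 -0.0484]
 [ 0.7761 -0.7061]
 [-0.3464  1.6863]
 [ 1.6251  0.3993]]
bottle_mid scene 0.8 [ 0.4743 -0.0111  0.033 ] [np.float64(-0.08078797360769417), np.float64(0.0076031692026731525)]
bottle_mid scene 0.47 [ 0.4262 -0.2009  0.033 ] [np.float64(-0.12418375984099787), np.float64(-0.1833445494607854)]
bottle_mid side 0.77 [ 0.4739 -0.0098  0.033 ] [np.float64(-0.08117678140295724), np.float64(0.008805610
[... 529 characters left out ...]
134295327623), np.float64(0.018842542012187512)]
pen scene 0.49 [0.43   0.2522 0.008 ] [np.float64(-0.13147239521725923), np.float64(0.2696782220966428)]
pen side 0.57 [0.4624 0.2486 0.008 ] [np.float64(-0.09906269992439548), np.float64(0.26693039205999164)]
pen side 0.55 [ 0.7074 -0.0177  0.008 ] [np.float64(0.15246054877503712), np.float64(0.0066654034894890425)]
tape scene 0.95 [0.3813 0.359  0.008 ] [np.float64(-0.1827871935004474), np.float64(0.3752662470955537)]
tape side 0.78 [0.4032 0.3712 0.008 ] [np.float64(-0.16120794328082724), np.float64(0.38799604011255284)]
ledge tri [0.5811 0.1213 0.1513] [ 0.5725 -0.1639  0.151 ]
scene [-0.5647  0.5758  0.8469]
side [-0.0368 -0.1051  0.9526]
```

Crops: the carton faces the left lane (crop a 157–255, 407–553), the ledge is barely open, and the black marks are at crop a (75,196) and (433,140). The fits agree, with the ledge underside at about 0.150 m. Next: a planning helper and a check of the obstacle to the right.

```bash
cat > plan.py <<'E'
from h import *
import sys
np.set_printoptions(precision=3,suppress=True)
O=np.array([.554,-.0206]);YAW=-.027
def cab2w(x,y,z):
    c,s=np.cos(YAW),np.sin(YAW); return np.array([O[0]+c*x-s*y,O[1]+s*x+c*y,z])
def w2cab(P):
    c,s=np.cos(YAW),np.sin(YAW); e=P[:2]-O; return np.array([c*e[0]+s*e[1],-s*e[0]+c*e[1],P[2]])
def tilt(deg):  # tool y = -cab y, z tilted forward deg from down
    t=np.radians(deg); Z=np.array([np.sin(t)*np.cos(YAW),np.sin(t)*np.sin(YAW),-np.cos(t)]); Y=np.array([np.sin(YAW),-np.cos(YAW),0])
    return R.from_matrix(np.c_[np.cross(Y,Z),Y,Z])
def rows(P,deg,s=None,p0=None,r0=None):
    s=s or robot.observe()
    r0=r0 or R.from_quat(s['tcp_rot']); p0=s['tcp_pos'] if p0 is None else p0
    return r0.inv().apply(P-p0)/.08,(r0.inv()*tilt(deg)).as_rotvec()/(2*np.pi)
if __name__=='__main__':  # plan.py deg x y z [x y z ...] in cabinet frame; successive waypoints relative to current tool axes
    s=robot.observe(); a=list(map(float,sys.argv[1:]))
    print('t',s['time_s'],'tcp cab',w2cab(s['tcp_pos']),'F',s['contact_force'],'z',R.from_quat(s['tcp_rot']).apply([0,0,1]))
    for i in range(1,len(a),3):
        sh,rv=rows(cab2w(*a[i:i+3]),a[0],s); print(a[i:i+3],'shift',sh,'turn',rv)
E
python3 plan.py 0 -.2 -.35 .35  -.02 0.005 .25
python3 - <<'E'
from h import *
c=cam('side'); s=cam('scene')
for u in[(432,372),(440,340),(490,300)]: print(u,onz(c,u))
for u in[(372,190),(420,235),(440,190)]: print(u,onz(s,u))
E
```

```text
t 1.4 tcp cab [-0.383 -0.621  0.231] F [-0.555  0.132  0.049] z [ 0.  0. -1.]
[-0.2, -0.35, 0.35] shift [ 3.1   -2.669 -1.484] turn [-0.    -0.     0.042]
[-0.02, 0.005, 0.25] shift [ 6.44  -6.356 -0.233] turn [-0.    -0.     0.042]
(432, 372) [ 0.35566435 -0.33655766  0.        ]
(440, 340) [ 0.43834198 -0.34552671  0.        ]
(490, 300) [ 0.59013665 -0.45453933  0.        ]
(372, 190) [ 0.79737794 -0.34510333  0.        ]
(420, 235) [ 0.48766771 -0.32640171  0.        ]
(440, 190) [ 0.70806466 -0.57159096  0.        ]
```

```bash
python3 -m crank '1 -1 -.6 0 0 0 0;1 -1 -.6 0 0 0 0;1 -1 -.6 0 0 0 0;1 -1 -.6 0 0 0 0'
python3 -m crank '1 -1 -.6 0 0 0 0;1 -1 -.6 0 0 0 0;1 -1 -.6 0 0 0 0;1 -1 -.6 0 0 0 0'
python3 -m crank '1 -1 0 0 0 0 0;1 -1 0 0 0 0 0;1 -1 0 0 0 0 0;1 -1 0 0 0 0 0'
python3 plan.py 50 -.06 0.005 .28
```

```text
time_s: 1.83
tcp_pos: [0.2206, -0.5297, 0.2831]
tcp_rot: [0.992, 0.125, 0.002, 0.001]
contact_force: [1.0, 0.3, 1.1]
width: 0.457
grip_force: 0.0
time_s: 2.17
tcp_pos: [0.2786, -0.4326, 0.3312]
tcp_rot: [0.992, 0.125, 0.002, 0.002]
contact_force: [1.0, 0.3, 0.6]
width: 0.003
grip_force: 0.0
time_s: 2.5
tcp_pos: [0.3348, -0.3353, 0.3281]
tcp_rot: [0.992, 0.125, 0.001, -0.0]
contact_force: [1.0, 0.8, -0.3]
width: -0.001
grip_force: 0.0
t 2.5 tcp cab [-0.211 -0.32   0.328] F [ 0.961  0.827 -0.343] z [ 0.002  0.    -1.   ]
[-0.06, 0.005, 0.28] shift [ 2.922 -3.399  0.606] turn [-0.019  0.138  0.041]
```

```bash
python3 -m crank '1 -1 0 0 0 0 0;1 -1 0 0 0 0 0;1 -1 0 0 0 0 0;1 -1 0 0 0 0 0'
python3 -m crank '.9 -1 0 0 0 0 0;.9 -1 0 0 0 0 0;.9 -1 0 0 0 0 0;.9 -1 0 0 0 0 0'
python3 -m crank '.5 -1 0 -.019 .138 .041 0;.5 -1 0 -.019 .138 .041 0;.5 -1 0 -.019 .138 .041 0;.5 -1 0 -.019 .138 .041 0;.5 -1 0 -.019 .138 .041 0;.5 -1 0 -.019 .138 .041 0;.5 -1 0 -.019 .138 .041 0;.5 -1 0 -.019 .138 .041 0;.5 -1 0 -.019 .138 .041 0'
python3 plan.py 50 -.06 0.005 .28 -.01 .005 .2 -.005 0.005 .12
```

```text
time_s: 2.83
tcp_pos: [0.3929, -0.2386, 0.3281]
tcp_rot: [0.992, 0.125, 0.001, -0.0]
contact_force: [0.3, -0.2, 0.7]
width: 0.001
grip_force: 0.0
time_s: 3.17
tcp_pos: [0.4428, -0.1444, 0.3281]
tcp_rot: [0.992, 0.124, 0.001, -0.0]
contact_force: [-0.3, -0.2, -0.1]
width: -0.002
grip_force: 0.0
time_s: 3.92
tcp_pos: [0.4849, -0.0597, 0.3195]
tcp_rot: [0.931, 0.01, 0.366, -0.002]
contact_force: [-0.3, 3.8, -1.3]
width: -0.004
grip_force: 0.0
t 3.9167 tcp cab [-0.068 -0.041  0.319] F [-0.274  3.802 -1.346] z [ 0.681  0.011 -0.732]
[-0.06, 0.005, 0.28] shift [-0.242 -0.571  0.446] turn [-0.005  0.02   0.005]
[-0.01, 0.005, 0.2] shift [-0.467 -0.545  1.603] turn [-0.005  0.02   0.005]
[-0.005, 0.005, 0.12] shift [-1.103 -0.546  2.378] turn [-0.005  0.02   0.005]
```

```bash
python3 -m crank '-.3 -.55 .8 -.005 .02 .005 0;-.3 -.55 .8 -.005 .02 .005 0;-.3 -.55 .8 -.005 .02 .005 0;-.3 -.55 .8 -.005 .02 .005 0;-.3 -.55 .8 -.005 .02 .005 0'
python3 plan.py 50 -.005 0.005 .2 -.005 .005 .12 .034 .005 .12
```

```text
time_s: 4.33
tcp_pos: [0.535, -0.0231, 0.2986]
tcp_rot: [0.916, -0.013, 0.401, 0.014]
contact_force: [0.7, -2.6, 0.4]
width: -0.004
grip_force: 0.0
t 4.3333 tcp cab [-0.019 -0.003  0.299] F [ 0.678 -2.575  0.372] z [ 0.735 -0.035 -0.678]
[-0.005, 0.005, 0.2] shift [-0.788 -0.119  0.962] turn [0.002 0.007 0.001]
[-0.005, 0.005, 0.12] shift [-1.523 -0.133  1.64 ] turn [0.002 0.007 0.001]
[0.034, 0.005, 0.12] shift [-1.193 -0.137  1.998] turn [0.002 0.007 0.001]
```

```bash
python3 -m crank '0 0 0 0 0 0 0;0 0 0 0 0 0 0' | head -2
python3 plan.py 50 -.01 0.005 .2 -.01 .005 .12 
```

```text
time_s: 4.5
tcp_pos: [0.5348, -0.026, 0.2999]
t 4.5 tcp cab [-0.019 -0.006  0.3  ] F [ 1.254 -0.438  0.462] z [ 0.736 -0.038 -0.676]
[-0.01, 0.005, 0.2] shift [-0.845 -0.147  0.926] turn [ 0.003  0.007 -0.001]
[-0.01, 0.005, 0.12] shift [-1.581 -0.155  1.602] turn [ 0.003  0.007 -0.001]
```

```bash
python3 -m crank '-.8 -.14 .9 0 .007 0 0;-.8 -.14 .9 0 .007 0 0;-.8 -.14 .9 0 .007 0 0;-.8 -.14 .9 0 .007 0 0;-.8 -.14 .9 0 .007 0 0' | head -2
python3 -c "
from plant import robot
print(robot.observe()['joints'])"
python3 plan.py 50 -.01 0.005 .2 -.01 .005 .12 
```

```text
time_s: 4.92
tcp_pos: [0.5336, -0.0109, 0.2905]
[ 1.11177598 -0.2793197  -1.04174267  2.42331811 -1.40789113  0.19105238
 -0.30681937]
t 4.9167 tcp cab [-0.021  0.009  0.29 ] F [0.21  0.098 1.198] z [ 0.725 -0.039 -0.688]
[-0.01, 0.005, 0.2] shift [-0.728  0.04   0.876] turn [ 0.003  0.01  -0.001]
[-0.01, 0.005, 0.12] shift [-1.454  0.03   1.564] turn [ 0.003  0.01  -0.001]
```

```bash
cat > kin.py <<'E'
from h import *
import itertools
from scipy.optimize import least_squares
s=robot.observe()
J=[np.array([1.5942,.5018,-.4268,1.5514,.2208,1.1383,-.2103]),s['joints']]
Q=[R.from_quat([.9928,.1196,-.0001,-.0009]),R.from_quat(s['tcp_rot'])]
P=[np.array([.1542,-.6308,.2303]),s['tcp_pos']]
if __name__=='__main__':
    out=[]
    for sg in itertools.product([1,-1],repeat=6):
        def ori(j,o): return R.from_euler('ZYZYZYZ'[:3],[o[0]+j[0],sg[0]*j[1],sg[1]*j[2]])*R.from_euler('YZY',[sg[2]*j[3],sg[3]*j[4],sg[4]*j[5]])*R.from_euler('z',sg[5]*j[6]+o[1])
        for fl in(0,1):
          F=R.from_euler('x',np.pi*fl)
          for g in itertools.product([0,1.57,3.14,-1.57],repeat=2):
            f=lambda o:np.concatenate([((ori(j,o)*F).inv()*q).as_rotvec() for j,q in zip(J,Q)])
            r=least_squares(f,g); out.append((r.cost,sg,fl,tuple(np.round(r.x,3))))
    out.sort()
    for o in out[:12]: print(o)
E
python3 kin.py
```

```text
(np.float64(0.031162698533594282), (1, 1, 1, 1, 1, -1), 0, (np.float64(6.275), np.float64(3.973)))
(np.float64(0.03116269853359434), (-1, 1, -1, 1, -1, -1), 0, (np.float64(3.134), np.float64(0.832)))
(np.float64(0.03116269853359435), (-1, 1, -1, 1, -1, -1), 0, (np.float64(-3.149), np.float64(0.832)))
(np.float64(0.031162698533594366), (-1, 1, -1, 1, -1, -1), 0, (np.float64(3.134), np.float64(0.832)))
(np.float64(0.03116269853359438), (-1, 1, -1, 1, -1, -1), 0, (np.float64(3.134), np.float64(7.115)))
(np.float64(0.031162698533594387), (-1, 1, -1, 1, -1, -1), 0, (np.float64(3.134), np.float64(0.832)))
(np.float64(0.03116269853359439), (1, 1, 1, 1, 1, -1), 0, (np.float64(-0.008), np.float64(3.973)))
(np.float64(0.031162698533594393), (1, 1, 1, 1, 1, -1), 0, (np.float64(-0.008), np.float64(-2.31)))
(np.float64(0.031162698533594404), (1, 1, 1, 1, 1, -1), 0, (np.float64(-0.008), np.float64(-2.31)))
(np.float64(0.031162698533594407), (1, 1, 1, 1, 1, -1), 0, (np.float64(-0.008), np.float64(3.973)))
(np.float64(0.031162698533594414), (1, 1, 1, 1, 1, -1), 0, (np.float64(-0.008), np.float64(-2.31)))
(np.float64(0.031162698533594418), (-1, 1, -1, 1, -1, -1), 0, (np.float64(-3.149), np.float64(0.832)))
```

```bash
python3 - <<'E'
from kin import *
D=[np.array(v) for v in([1,0,0],[-1,0,0],[0,1,0],[0,-1,0],[0,0,1],[0,0,-1.])]
ex={(i,k,p):R.from_rotvec(D[i]*J[p][k]).as_matrix() for i in range(6) for k in range(7) for p in(0,1)}
q=[x.as_matrix() for x in Q]; out=[]
def rec(k,seq,A,B):
    if k==7:
        # A R0=q0 ; B R0=q1
        e=R.from_matrix(q[1].T@B@A.T@q[0]).magnitude(); out.append((e,tuple(seq))); return
    for i in range(6):
        if k==0 and i not in(4,): continue
        if k and abs(D[i]@D[seq[-1]])>.5: continue
        if k==1 and i not in(0,1,2,3): continue
        rec(k+1,seq+[i],A@ex[i,k,0],B@ex[i,k,1])
rec(0,[],np.eye(3),np.eye(3)); out.sort()
for e,s in out[:16]: print(round(e,4),[('+x','-x','+y','-y','+z','-z')[i] for i in s])
E
```

```text
0.288 ['+z', '-y', '+z', '+x', '-y', '+x', '-z']
0.2935 ['+z', '-y', '+z', '-x', '+z', '-x', '-y']
0.3079 ['+z', '-y', '+z', '-x', '+z', '-x', '-z']
0.3451 ['+z', '+y', '+z', '+y', '+z', '+y', '-z']
0.3514 ['+z', '-y', '-x', '+y', '+z', '+y', '-x']
0.3701 ['+z', '+y', '-x', '+y', '+z', '-x', '-z']
0.3716 ['+z', '-x', '-y', '-z', '-x', '+y', '+x']
0.3778 ['+z', '-y', '+z', '-x', '+z', '-x', '+z']
0.3805 ['+z', '-y', '+z', '+x', '-y', '+x', '-y']
0.3891 ['+z', '-y', '+z', '-x', '+z', '-x', '+y']
0.4086 ['+z', '-y', '+z', '+x', '-y', '+x', '+y']
0.4198 ['+z', '-y', '-z', '+y', '+z', '-x', '+y']
0.4209 ['+z', '+y', '-x', '+z', '-y', '-x', '+z']
0.4414 ['+z', '+y', '+z', '+y', '+z', '+y', '-x']
0.453 ['+z', '-y', '-x', '+y', '+z', '+y', '-z']
0.4566 ['+z', '-y', '-x', '+y', '+z', '+y', '+z']
```

```bash
python3 plan.py 38 -.015 0.005 .22 -.015 .005 .13; python3 plan.py 38 -.015 0.005 .22 | tail -1
```

```text
t 4.9167 tcp cab [-0.021  0.009  0.29 ] F [0.21  0.098 1.198] z [ 0.725 -0.039 -0.688]
[-0.015, 0.005, 0.22] shift [-0.59   0.043  0.659] turn [ 0.003 -0.024 -0.001]
[-0.015, 0.005, 0.13] shift [-1.406  0.033  1.433] turn [ 0.003 -0.024 -0.001]
[-0.015, 0.005, 0.22] shift [-0.59   0.043  0.659] turn [ 0.003 -0.024 -0.001]
```

```bash
python3 -m crank '-.3 .04 .3 .003 -.024 0 0;-.6 .04 .66 .003 -.024 0 0;-.6 .04 .66 .003 -.024 0 0;-.6 .04 .66 .003 -.024 0 0;-.6 .04 .66 .003 -.024 0 0' | head -2
python3 -c "
from plant import robot
print(robot.observe()['joints'])"
python3 plan.py 40 -.015 0.005 .22 -.01 .005 .125 
```

```text
time_s: 5.33
tcp_pos: [0.5287, -0.0194, 0.2292]
[ 1.61811443 -0.16828841 -1.52995075  2.38241264 -1.05885899  0.1905377
 -0.59039261]
t 5.3333 tcp cab [-0.025  0.001  0.229] F [-0.25  -0.498  0.374] z [ 0.615 -0.021 -0.789]
[-0.015, 0.005, 0.22] shift [ 0.031 -0.057  0.17 ] turn [ 0.001  0.006 -0.002]
[-0.01, 0.005, 0.125] shift [-0.65  -0.051  1.145] turn [ 0.001  0.006 -0.002]
```

```bash
python3 -m crank '-.3 -.05 .55 0 .003 0 0;-.62 -.05 1 0 .003 0 0;-.62 -.05 1 0 .003 0 0;-.62 -.05 1 0 .003 0 0;-.62 -.05 1 0 .003 0 0' | head -5
python3 -c "
from plant import robot
print(robot.observe()['joints'])"
python3 plan.py 40 -.01 .005 .12  .025 .005 .125 
```

```text
time_s: 5.75
tcp_pos: [0.5204, -0.0075, 0.2202]
tcp_rot: [0.942, -0.018, 0.334, 0.003]
contact_force: [0.3, -0.4, 0.3]
width: 0.0
[ 1.6036501  -0.20855395 -1.53340648  2.42302697 -1.40901923  0.19101677
 -0.27350186]
t 5.75 tcp cab [-0.034  0.012  0.22 ] F [ 0.256 -0.352  0.252] z [ 0.63  -0.017 -0.777]
[-0.01, 0.005, 0.12] shift [-0.556  0.095  1.162] turn [ 0.     0.003 -0.002]
[0.025, 0.005, 0.125] shift [-0.176  0.091  1.389] turn [ 0.     0.003 -0.002]
```

```bash
python3 - <<'E'
from h import *
a=cam('scene')['img']; b=cam('side')['img']
cv2.imwrite('pics/ins.png',np.hstack([cv2.resize(a[60:360,180:560],(400,316)),cv2.resize(b[100:400,160:540],(400,316))]))
E
```

```text
(no output)
```

View pics/ins.png

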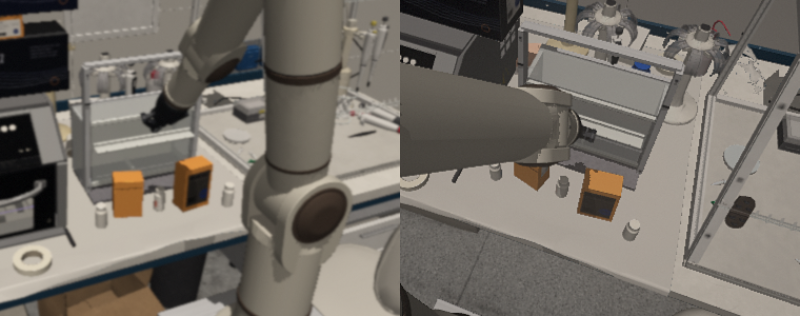

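The view shows the gripper above the bottle in front of the sash, with the forearm twisted in from the left and several joints at their limits. I need the kinematics to find a better posture. The first axis may be reversed.

```bash
python3 - <<'E'
from kin import *
D=[np.array(v) for v in([1,0,0],[-1,0,0],[0,1,0],[0,-1,0],[0,0,1],[0,0,-1.])]
J=[J[0],np.array([1.11177598,-0.2793197,-1.04174267,2.42331811,-1.40789113,0.19105238,-0.30681937]),J[1]]
# pose at t=5.33 and now
J[1]=np.array([1.61811443,-0.16828841,-1.52995075,2.38241264,-1.05885899,0.1905377,-0.59039261])
z=np.array([.615,-.021,-.789])
ex={(i,k,p):R.from_rotvec(D[i]*J[p][k]).as_matrix() for i in range(6) for k in range(7) for p in(0,2)}
q=[Q[0].as_matrix(),None,Q[1].as_matrix()]; out=[]
def rec(k,seq,A,B):
    if k==7:
        e=R.from_matrix(q[2].T@B@A.T@q[0]).magnitude(); out.append((e,tuple(seq))); return
    for i in range(6):
        if k==0 and i<4: continue
        if k and abs(D[i]@D[seq[-1]])>.5: continue
        rec(k+1,seq+[i],A@ex[i,k,0],B@ex[i,k,2])
rec(0,[],np.eye(3),np.eye(3)); out.sort()
for e,s in out[:10]: print(round(e,4),[('+x','-x','+y','-y','+z','-z')[i] for i in s])
E
```

```text
0.0001 ['-z', '+y', '-z', '+y', '-z', '+y', '-z']
0.0428 ['+z', '-y', '-z', '-y', '-z', '-y', '-z']
0.0869 ['-z', '+y', '-z', '+y', '-z', '+y', '+x']
0.087 ['-z', '+y', '-z', '+y', '-z', '+y', '-x']
0.0936 ['+z', '-y', '-z', '-y', '-z', '-y', '+x']
0.1068 ['+z', '-y', '-z', '-y', '-z', '-y', '-x']
0.123 ['-z', '+y', '-z', '+y', '-z', '+y', '+z']
0.1354 ['+z', '-y', '-z', '-y', '-z', '-y', '+z']
0.1967 ['-z', '+y', '+z', '+x', '+z', '+x', '-z']
0.2066 ['+z', '-y', '+z', '-x', '+z', '-x', '-z']
```

```bash
cat > fk.py <<'E'
from plan import *
from scipy.optimize import least_squares
DATA=[([1.5942,.5018,-.4268,1.5514,.2208,1.1383,-.2103],[.1542,-.6308,.2303],[.9928,.1196,-.0001,-.0009]),
([1.11177598,-0.2793197,-1.04174267,2.42331811,-1.40789113,0.19105238,-0.30681937],[.5336,-.0109,.2905],None),
([1.61811443,-0.16828841,-1.52995075,2.38241264,-1.05885899,0.1905377,-0.59039261],[.5287,-.0194,.2292],None),
([1.6036501,-0.20855395,-1.53340648,2.42302697,-1.40901923,0.19101677,-0.27350186],[.5204,-.0075,.2202],[.942,-.018,.334,.003])]
LO=np.array([-2.88,-.31,-1.54,.2,-1.41,.19,-2.57]);HI=np.array([2.88,2.03,1.56,2.42,4.55,2.02,2.57])
def fkL(q,v,full=False):
    r=[R.from_euler('zyzyzyz'[k],(-1 if k%2==0 else 1)*q[k]) for k in range(7)]
    A=r[0];p=A.apply([v[0],0,v[1]]); pts=[p]
    A=A*r[1]*r[2];p=p+A.apply([v[2],0,v[3]]);pts.append(p)
    A=A*r[3]*r[4];p=p+A.apply([v[4],0,v[5]]);pts.append(p)
    A=A*r[5]*r[6];
    # flange offset before j7 rotation
    p=p+(A*r[6].inv()).apply([v[6],0,v[7]])
    return (p,A,pts) if full else (p,A)
f=lambda v:np.ravel([fkL(d[0],v)[0]-d[1] for d in DATA])
sol=least_squares(f,[0,.3,0,.3,0,.3,0,.3]);V=sol.x
A0=fkL(DATA[0][0],V)[1]; R0=A0.inv()*R.from_quat(DATA[0][2])
def fk(q): p,A,pts=fkL(q,V,True); return p,A*R0,pts
def ik(P,Rt,q0,n=0,w=.02):
    qm=(LO+HI)/2
    def g(q): p,r,_=fk(q); return np.r_[(p-P)*10,(r.inv()*Rt).as_rotvec()*3,w*(q-q0)]
    s=least_squares(g,np.clip(q0,LO+.02,HI-.02),bounds=(LO+.01,HI-.01)); p,r,_=fk(s.x)
    return s.x,np.linalg.norm(p-P),(r.inv()*Rt).magnitude()
if __name__=='__main__':
    print('V',V,'res',np.abs(f(V)).max(),'R0',R0.as_rotvec(),(fk(DATA[3][0])[1].inv()*R.from_quat(DATA[3][2])).magnitude())
    rng=np.random.default_rng(0)
    for deg,P in[(0,(-.03,.005,.25)),(40,(.025,.005,.12)),(50,(.025,.005,.12)),(40,(.025,.005,.26)),(30,(.025,.005,.12)),(30,(.025,.005,.26)),(30,(-.12,.09,.03)),(30,(0.06,.09,.04)),(50,(0.06,.09,.04))]:
        best=[]
        for k in range(25):
            q0=rng.uniform(LO,HI); q,e,a=ik(cab2w(*P),tilt(deg),q0,w=1e-4); best.append((e+a*.1,e,a,tuple(q)))
        best.sort()
        for b in best[:25:6]: print(deg,P,'err %.4f %.4f'%b[1:3],np.array(b[3]), 'elbow',fk(b[3])[2][1])
E
python3 fk.py
```

```text
V [ 0.008  0.37  -0.118  0.596  0.023  0.484 -0.051  0.49 ] res 0.004109516577954657 R0 [ 0.    -0.     1.571] 0.0008873792892331926
0 (-0.03, 0.005, 0.25) err 0.0000 0.0000 [ 0.419  0.297 -0.522  1.765  0.162  1.122 -1.752] elbow [ 0.053 -0.088  0.97 ]
0 (-0.03, 0.005, 0.25) err 0.0000 0.0000 [-0.713  0.426  1.078  1.758 -0.401  1.201 -1.12 ] elbow [0.086 0.212 0.936]
0 (-0.03, 0.005, 0.25) err 0.0000 0.0000 [-0.471  0.32   0.677  1.764 -0.219  1.134 -1.324] elbow [0.063 0.115 0.965]
0 (-0.03, 0.005, 0.25) err 0.1011 0.5815 [-0.745  0.274  0.85   2.399  4.54   0.2    0.114] elbow [0.009 0.129 0.965]
0 (-0.03, 0.005, 0.25) err 0.3254 1.3465 [ 1.963  2.02   1.55   2.41  -0.486  2.01  -2.56 ] elbow [-0.099 -0.55   0.113]
40 (0.025, 0.005, 0.12) err 0.0001 0.0005 [ 0.033  0.357 -0.005  2.41   3.141  0.323  1.574] elbow [ 0.106 -0.004  0.97 ]
40 (0.025, 0.005, 0.12) err 0.0001 0.0005 [ 0.033  0.357 -0.005  2.41   3.141  0.323  1.574] elbow [ 0.106 -0.004  0.97 ]
40 (0.025, 0.005, 0.12) err 0.0001 0.0005 [ 0.033  0.357 -0.005  2.41   3.141  0.323  1.574] elbow [ 0.106 -0.004  0.97 ]
40 (0
[... 3726 characters left out ...]
6, 0.09, 0.04) err 0.7039 0.9144 [-2.87  -0.3   -1.53   2.41   4.54   1.559  1.067] elbow [0.198 0.068 0.938]
50 (0.06, 0.09, 0.04) err 0.0174 0.0850 [-0.793  0.811  0.629  2.41   3.195  0.691  0.975] elbow [0.213 0.316 0.85 ]
50 (0.06, 0.09, 0.04) err 0.0174 0.0850 [-0.793  0.811  0.629  2.41   3.195  0.691  0.975] elbow [0.213 0.316 0.85 ]
50 (0.06, 0.09, 0.04) err 0.0174 0.0850 [-0.793  0.811  0.629  2.41   3.195  0.691  0.975] elbow [0.213 0.316 0.85 ]
50 (0.06, 0.09, 0.04) err 0.0653 0.3313 [ 1.271  1.937 -1.53   2.41   2.504  1.114 -2.56 ] elbow [ 0.054 -0.576  0.161]
50 (0.06, 0.09, 0.04) err 0.3284 0.1788 [ 2.87  -0.3    1.55   2.41   0.983  1.57   2.191] elbow [ 0.196 -0.068  0.939]
```

```bash
cat > chk.py <<'E'
from fk import *
for deg,P in[(0,(-.05,.005,.28)),(25,(-.01,.005,.2)),(25,(.0,.005,.105)),(25,(.026,.005,.105)),(25,(.026,.005,.255)),(15,(-.14,.09,.04)),(20,(-.05,.09,.04)),(20,(-.07,.09,.1)),(20,(.0,.09,.1)),(25,(.06,.09,.04))]:
    q,e,a=ik(cab2w(*P),tilt(deg),np.array([.2,.3,-.3,1.9,0.1,.6,-1.5]),w=.003); print(deg,P,'%.4f %.4f'%(e,a),q)
E
python3 chk.py; python3 plan.py 0 -.04 .005 .28
```

```text
0 (-0.05, 0.005, 0.28) 0.0000 0.0000 [ 0.224  0.215 -0.247  1.758  0.057  1.176 -1.637]
25 (-0.01, 0.005, 0.2) 0.0000 0.0000 [ 0.229  0.12  -0.222  2.224  0.089  0.365 -1.659]
25 (0.0, 0.005, 0.105) 0.0022 0.0143 [ 0.464  0.379 -0.498  2.275  1.045  0.2   -2.56 ]
25 (0.026, 0.005, 0.105) 0.0013 0.0087 [ 0.425  0.41  -0.46   2.234  1.047  0.2   -2.56 ]
25 (0.026, 0.005, 0.255) 0.0000 0.0000 [ 0.247  0.095 -0.241  2.092  0.058  0.522 -1.629]
15 (-0.14, 0.09, 0.04) 0.0038 0.0198 [-0.037  0.369 -0.211  2.4    0.765  0.2   -2.56 ]
20 (-0.05, 0.09, 0.04) 0.0092 0.0581 [-0.02   0.449 -0.188  2.275  0.82   0.2   -2.56 ]
20 (-0.07, 0.09, 0.1) 0.0000 0.0000 [-0.187  0.281 -0.016  2.337  0.424  0.2   -2.202]
20 (0.0, 0.09, 0.1) 0.0000 0.0000 [-0.241  0.375  0.088  2.219  0.161  0.209 -1.915]
25 (0.06, 0.09, 0.04) 0.0115 0.0878 [-0.     0.554 -0.175  2.118  0.873  0.2   -2.56 ]
t 5.85 tcp cab [-0.034  0.012  0.22 ] F [0.138 0.494 0.751] z [ 0.63  -0.017 -0.777]
[-0.04, 0.005, 0.28] shift [ 0.414  0.084 -0.628] turn [-0.    -0.108 -0.001]
```

```bash
cat > chk2.py <<'E'
from fk import *
def mx(P):
    out=[]
    for deg in range(0,40,4):
        q,e,a=ik(cab2w(*P),tilt(deg),np.array([.2,.3,-.3,1.9,0.,.6,-1.5]),w=.002)
        if e<.0008 and a<.01: out.append((deg,q))
    return out[-1] if out else None
for P in[(0,.005,.105),(.026,.005,.105),(.03,.005,.09),(.026,.005,.25),(-.14,.09,.04),(-.09,.09,.04),(-.05,.09,.04),(-.05,.09,.08),(0,.09,.08),(.06,.09,.04),(.06,.09,.06)]: print(P,mx(P))
E
python3 chk2.py
```

```text
(0, 0.005, 0.105) (24, array([ 0.45 ,  0.382, -0.485,  2.274,  1.04 ,  0.2  , -2.56 ]))
(0.026, 0.005, 0.105) (24, array([ 0.403,  0.41 , -0.437,  2.23 ,  0.985,  0.2  , -2.503]))
(0.03, 0.005, 0.09) (20, array([ 0.192,  0.429, -0.193,  2.186,  0.406,  0.2  , -1.953]))
(0.026, 0.005, 0.25) (36, array([ 0.953,  0.102, -0.983,  2.281,  0.531,  0.2  , -2.086]))
(-0.14, 0.09, 0.04) (12, array([-0.117,  0.379, -0.11 ,  2.383,  0.473,  0.2  , -2.27 ]))
(-0.09, 0.09, 0.04) (12, array([-0.251,  0.431,  0.075,  2.298,  0.061,  0.208, -1.843]))
(-0.05, 0.09, 0.04) (16, array([ 0.   ,  0.47 , -0.205,  2.271,  0.822,  0.2  , -2.56 ]))
(-0.05, 0.09, 0.08) (20, array([-0.012,  0.363, -0.202,  2.307,  0.809,  0.2  , -2.56 ]))
(0, 0.09, 0.08) (20, array([-0.034,  0.421, -0.153,  2.225,  0.692,  0.2  , -2.42 ]))
(0.06, 0.09, 0.04) (16, array([-0.193,  0.573,  0.071,  2.082,  0.032,  0.212, -1.766]))
(0.06, 0.09, 0.06) (20, array([-0.006,  0.531, -0.165,  2.125,  0.765,  0.2  , -2.462]))
```

```bash
python3 -m crank '.1 .08 -.3 0 -.02 0 0;.2 .08 -.5 0 -.04 0 0;.41 .08 -.63 0 -.06 0 0;.41 .08 -.63 0 -.08 0 0;.41 .08 -.63 0 -.108 0 0;.41 .08 -.63 0 -.108 0 0;.41 .08 -.63 0 -.108 0 0;.41 .08 -.63 0 -.108 0 0' | head -3
python3 -c "
from plant import robot
print(robot.observe()['joints'])"
python3 plan.py 20 -.01 .005 .2
```

```text
time_s: 6.52
tcp_pos: [0.46, -0.0153, 0.3088]
tcp_rot: [0.999, -0.02, 0.048, -0.002]
[ 1.77614253 -0.30563104 -1.53243771  1.9615852  -0.36800235  1.12104838
 -1.23002273]
t 6.5167 tcp cab [-0.094  0.003  0.309] F [-0.153  0.849 -0.245] z [ 0.097  0.002 -0.995]
[-0.01, 0.005, 0.2] shift [ 0.915 -0.033  1.456] turn [-0.001  0.04  -0.002]
```

```bash
cat > sim.py <<'E'
import fk; from fk import *
s=robot.observe()
fk.DATA.append(([1.77614253,-0.30563104,-1.53243771,1.9615852,-0.36800235,1.12104838,-1.23002273],[.46,-.0153,.3088],None))
def g(v): return np.ravel([fkL(d[0],v)[0]-d[1] for d in fk.DATA])
fk.V=least_squares(g,fk.V).x
def go(q,p0,r0,P,Rt,n=12):
    rv=(r0.inv()*Rt).as_rotvec(); 
    for t in np.linspace(0,1,n+1)[1:]:
        q,e,a=ik(p0+t*(P-p0),r0*R.from_rotvec(t*rv),q,w=.01)
    return q,e,a
def path(way,q=None,yawoff=0):
    q=s['joints'] if q is None else q; p,r=fk.fk(q)[:2]
    for deg,P,yo in way:
        Pw=cab2w(*P); Rt=tilt(deg)*R.from_euler('z',yo) if deg is not None else r
        q,e,a=go(q,p,r,Pw,Rt); p,r=Pw,Rt
        print(deg,P,yo,'%.4f %.3f'%(e,a),q)
    return q
if __name__=='__main__':
    print(np.abs(g(fk.V)).max(),fk.V)
    print('direct');path([(20,(-.02,.005,.25),0),(20,(-.01,.005,.2),0),(20,(0,.005,.1),0),(20,(.03,.005,.1),0),(20,(.03,.005,.25),0)])
    for yo in(-1.0,-1.5,1.0):
        print('yaw',yo);path([(0,(-.05,.005,.28),0),(0,(-.03,.005,.25),yo),(0,(.1,-.25,.32),yo),(0,(-.05,-.1,.28),0),(20,(-.01,.005,.2),0),(20,(0,.005,.1),0),(20,(.03,.005,.1),0)])
E
python3 sim.py
```

```text
Traceback (most recent call last):
  File "sim.py", line 3, in <module>
    fk.DATA.append(([1.77614253,-0.30563104,-1.53243771,1.9615852,-0.36800235,1.12104838,-1.23002273],[.46,-.0153,.3088],None))
    ^^^^^^^
AttributeError: 'function' object has no attribute 'DATA'
```

```bash
sed -i 's/^import fk; from fk import \*/import fk as fkm; from fk import */; s/fk\.DATA/fkm.DATA/g; s/fk\.V/fkm.V/g; s/fk\.fk(/fkm.fk(/g' sim.py; python3 sim.py
```

```text
0.016304761913316784 [ 0.018  0.307  0.012  0.515 -0.013  0.439  0.009  0.349]
direct
20 (-0.02, 0.005, 0.25) 0 0.0213 0.047 [ 1.724 -0.3   -1.53   2.145 -0.562  0.674 -1.077]
20 (-0.01, 0.005, 0.2) 0 0.0515 0.090 [ 1.702 -0.3   -1.53   2.245 -0.666  0.55  -0.979]
20 (0, 0.005, 0.1) 0 0.1226 0.129 [ 1.667 -0.3   -1.53   2.395 -0.893  0.399 -0.76 ]
20 (0.03, 0.005, 0.1) 0 0.1411 0.150 [ 1.671 -0.3   -1.53   2.368 -0.887  0.402 -0.771]
20 (0.03, 0.005, 0.25) 0 0.0516 0.107 [ 1.725 -0.3   -1.53   2.123 -0.593  0.638 -1.059]
yaw -1.0
0 (-0.05, 0.005, 0.28) 0 0.0439 0.144 [ 1.756 -0.3   -1.53   1.99  -0.376  1.047 -1.221]
0 (-0.03, 0.005, 0.25) -1.0 0.0621 0.190 [ 1.744 -0.3   -1.53   2.046 -0.405  0.951 -0.199]
0 (0.1, -0.25, 0.32) -1.0 0.1395 0.406 [ 2.146 -0.3   -1.53   1.878 -0.459  0.904  0.178]
0 (-0.05, -0.1, 0.28) 0 0.0491 0.160 [ 1.962 -0.3   -1.53   1.986 -0.381  1.035 -1.013]
20 (-0.01, 0.005, 0.2) 0 0.0515 0.090 [ 1.702 -0.3   -1.53   2.245 -0.666  0.55  -0.979]
20 (0, 0.005, 0.1) 0 0.1226 0.129 [ 1.667 -0.3   -1.53   2.395 -0.893  0.399 -0.76 ]
20 (0.03, 0.005, 0.1) 0 0.1411 
[... 613 characters left out ...]
5, 0.1) 0 0.1411 0.150 [ 1.671 -0.3   -1.53   2.368 -0.887  0.402 -0.771]
yaw 1.0
0 (-0.05, 0.005, 0.28) 0 0.0439 0.144 [ 1.756 -0.3   -1.53   1.99  -0.376  1.047 -1.221]
0 (-0.03, 0.005, 0.25) 1.0 0.0621 0.190 [ 1.744 -0.3   -1.53   2.046 -0.405  0.951 -2.199]
0 (0.1, -0.25, 0.32) 1.0 0.1395 0.406 [ 2.146 -0.3   -1.53   1.878 -0.459  0.904 -1.822]
0 (-0.05, -0.1, 0.28) 0 0.0491 0.160 [ 1.962 -0.3   -1.53   1.986 -0.381  1.035 -1.013]
20 (-0.01, 0.005, 0.2) 0 0.0515 0.090 [ 1.702 -0.3   -1.53   2.245 -0.666  0.55  -0.979]
20 (0, 0.005, 0.1) 0 0.1226 0.129 [ 1.667 -0.3   -1.53   2.395 -0.893  0.399 -0.76 ]
20 (0.03, 0.005, 0.1) 0 0.1411 0.150 [ 1.671 -0.3   -1.53   2.368 -0.887  0.402 -0.771]
```

```bash
cat > fk2.py <<'E'
from plan import *
from scipy.optimize import least_squares
import json,os
D0=[([1.5942,.5018,-.4268,1.5514,.2208,1.1383,-.2103],[.1542,-.6308,.2303]),
([1.11177598,-0.2793197,-1.04174267,2.42331811,-1.40789113,0.19105238,-0.30681937],[.5336,-.0109,.2905]),
([1.61811443,-0.16828841,-1.52995075,2.38241264,-1.05885899,0.1905377,-0.59039261],[.5287,-.0194,.2292]),
([1.6036501,-0.20855395,-1.53340648,2.42302697,-1.40901923,0.19101677,-0.27350186],[.5204,-.0075,.2202]),
([1.77614253,-0.30563104,-1.53243771,1.9615852,-0.36800235,1.12104838,-1.23002273],[.46,-.0153,.3088])]
if os.path.exists('log.json'): D0+=json.load(open('log.json'))
def log():
    s=robot.observe(); L=json.load(open('log.json')) if os.path.exists('log.json') else []
    L.append((s['joints'].tolist(),s['tcp_pos'].tolist())); json.dump(L,open('log.json','w')); print('q',s['joints'])
LO=np.array([-2.88,-.31,-1.54,.2,-1.41,.19,-2.57]);HI=np.array([2.88,2.03,1.56,2.42,4.55,2.02,2.57])
R0=R.from_euler('z',np.pi/2)
def mats(q): return [R.from_euler('zyzyzyz'[k],(-1 if k%2==0 else 1)*q[k]) for k in range(7)]
def chain(q,v,full=False):
    v=v.reshape(-1,3); A=R.identity(); p=np.zeros(3); pts=[]
    for k,r in enumerate(mats(q)):
        A=A*r
        p=p+A.apply(v[k]); pts.append(p)
    return p,A*R0,pts
# link k vector in frame after joint k+1.  gauge: z-axis joints' offsets along z merged
M=np.array([[1,1,1],[0,0,0],[1,1,1],[0,0,0],[1,1,1],[1,0,0],[0,0,1]],bool)
def build(x): v=np.zeros((7,3)); v[M]=x; return v.ravel()
X0=np.zeros((7,3));X0[0,2]=.3;X0[2,2]=.5;X0[4,2]=.44;X0[6,2]=.35
def cal():
    f=lambda x:np.r_[np.ravel([chain(q,build(x))[0]-p for q,p in D0])*200,(x-X0[M])*np.where(np.abs(X0[M])>0,.1,1)*.5]
    x=least_squares(f,X0[M]).x; return build(x),np.abs(f(x)[:3*len(D0)]/200).max()
V,res=cal()
def fk(q): return chain(q,V)
def ik(P,Rt,q0,w=.01):
    def g(q): p,r,_=fk(q); return np.r_[(p-P)*10,(r.inv()*Rt).as_rotvec()*3,w*(q-q0)]
    s=least_squares(g,np.clip(q0,LO+.003,HI-.003),bounds=(LO+.002,HI-.002)); p,r,_=fk(s.x)
    return s.x,np.linalg.norm(p-P),(r.inv()*Rt).magnitude()
if __name__=='__main__': print('res',res);print(V.reshape(-1,3))
E
python3 fk2.py
```

```text
res 4.040208570710302e-05
[[-0.    -0.015  0.346]
 [ 0.     0.     0.   ]
 [ 0.    -0.012  0.506]
 [ 0.     0.     0.   ]
 [-0.    -0.     0.471]
 [-0.     0.     0.   ]
 [ 0.     0.     0.359]]
```

```bash
cat > sim2.py <<'E'
from fk2 import *
W={0:'ledge-in'}
def go(q,P,Rt,n=15):
    p0,r0,_=fk(q); rv=(r0.inv()*Rt).as_rotvec()
    for t in np.linspace(0,1,n+1)[1:]: q,e,a=ik(p0+t*(P-p0),r0*R.from_rotvec(t*rv),q)
    return q,e,a
def path(way,q=None):
    q=robot.observe()['joints'] if q is None else q
    for deg,P,yo in way:
        q,e,a=go(q,cab2w(*P),tilt(deg)*R.from_euler('z',yo)); print(deg,P,yo,'%.4f %.3f'%(e,a),q)
    return q
if __name__=='__main__':
    print('direct');path([(20,(-.02,.005,.25),0),(20,(-.01,.005,.2),0),(20,(0,.005,.1),0),(20,(.03,.005,.1),0),(20,(.03,.005,.25),0)])
    print('yaw');path([(0,(-.06,.005,.3),-1.5),(20,(-.02,.005,.25),-1.5),(20,(0,.005,.1),-1.5),(20,(.03,.005,.1),-1.5)])
    print('max tilt, free IK (random starts)')
    rng=np.random.default_rng(1)
    for P in[(.03,.005,.1),(.03,.005,.25),(-.12,.09,.04),(-.05,.09,.04),(0,.09,.09),(.05,.09,.03)]:
        for yo in(0,-1.57):
            o=None
            for deg in(12,20,28,36,44):
                c=[]
                for k in range(10):
                    q,e,a=ik(cab2w(*P),tilt(deg)*R.from_euler('z',yo),rng.uniform([-1,-.2,-1.5,1.5,-1.4,.2,-2.5],[2,1,1,2.4,1.5,1.2,2.5]),w=1e-3)
                    if e<1e-3 and a<.01: c.append(q)
                if c: o=(deg,min(c,key=lambda q:abs(q[2])))
            print(P,yo,o)
E
python3 sim2.py
```

```text
direct
20 (-0.02, 0.005, 0.25) 0 0.0180 0.039 [ 1.736 -0.308 -1.538  2.143 -0.572  0.684 -1.069]
20 (-0.01, 0.005, 0.2) 0 0.0490 0.083 [ 1.717 -0.308 -1.538  2.238 -0.678  0.566 -0.968]
20 (0, 0.005, 0.1) 0 0.1211 0.124 [ 1.691 -0.308 -1.538  2.382 -0.907  0.425 -0.742]
20 (0.03, 0.005, 0.1) 0 0.1395 0.144 [ 1.695 -0.308 -1.538  2.357 -0.903  0.428 -0.749]
20 (0.03, 0.005, 0.25) 0 0.0482 0.097 [ 1.74  -0.308 -1.538  2.122 -0.606  0.652 -1.046]
yaw
0 (-0.06, 0.005, 0.3) -1.5 0.0309 0.106 [ 1.776 -0.308 -1.538  1.95  -0.366  1.12   0.273]
20 (-0.02, 0.005, 0.25) -1.5 0.0180 0.039 [ 1.736 -0.308 -1.538  2.143 -0.572  0.684  0.431]
20 (0, 0.005, 0.1) -1.5 0.1211 0.124 [ 1.691 -0.308 -1.538  2.382 -0.907  0.425  0.758]
20 (0.03, 0.005, 0.1) -1.5 0.1395 0.144 [ 1.695 -0.308 -1.538  2.357 -0.903  0.428  0.751]
max tilt, free IK (random starts)
(0.03, 0.005, 0.1) 0 (44, array([ 0.858,  0.683, -1.038,  2.418,  2.382,  0.7  ,  2.568]))
(0.03, 0.005, 0.1) -1.57 (44, array([ 1.027,  0.936, -1.288,  2.418,  2.266,  0.91 , -1.853]))
(0.03, 0.005, 0.25) 0 (36, array([ 0.088,  0.042, -0.134,  2.252,
[... 164 characters left out ...]
  0.355,  0.016,  2.366,  0.253,  0.228, -2.114]))
(-0.12, 0.09, 0.04) -1.57 (12, array([-0.154,  0.358, -0.136,  2.361,  0.46 ,  0.249, -0.741]))
(-0.05, 0.09, 0.04) 0 (28, array([-0.093,  0.433, -0.224,  2.416,  2.197,  0.289,  2.25 ]))
(-0.05, 0.09, 0.04) -1.57 (28, array([ 0.143,  0.47 , -0.487,  2.409,  2.039,  0.384, -2.259]))
(0, 0.09, 0.09) 0 (36, array([ 0.47 ,  0.517, -0.857,  2.381,  2.033,  0.575,  2.567]))
(0, 0.09, 0.09) -1.57 (36, array([ 0.351,  0.464, -0.716,  2.384,  2.076,  0.505, -2.228]))
(0.05, 0.09, 0.03) 0 (44, array([-0.283,  0.632,  0.006,  2.371,  2.787,  0.636,  1.635]))
(0.05, 0.09, 0.03) -1.57 (44, array([ 0.441,  0.829, -0.809,  2.35 ,  2.441,  0.892, -2.365]))
```

```bash
cat > srch.py <<'E'
from sim2 import *
rng=np.random.default_rng(2); q0=robot.observe()['joints']; res=[]
import time; t0=time.time()
while time.time()-t0<240:
    P=np.array([rng.uniform(-.3,0),rng.uniform(-.4,.15),rng.uniform(.28,.5)]); deg=rng.uniform(-30,25); yo=rng.uniform(-1.2,1.2); roll=rng.uniform(-.6,.6)
    q,e,a=go(q0,cab2w(*P),tilt(deg)*R.from_euler('zx',[yo,roll]),6); q1=q
    q,e,a=go(q,cab2w(-.05,.005,.28),tilt(0),6)
    res.append((e+a*.2+abs(q[2])*.05,e,a,np.r_[P,deg,yo,roll],q1,q))
res.sort(key=lambda r:r[0]); print(len(res))
for r in res[:6]: print('%.4f %.3f'%r[1:3],r[3],'\n  ',r[4],'\n  ',r[5])
E
python3 srch.py
```

```text
442
0.0000 0.000 [-0.268 -0.044  0.385 24.71   0.326 -0.355] 
   [-0.17  -0.308 -0.251  2.18   0.444  1.297 -2.568] 
   [-0.03   0.16   0.006  1.865 -0.001  1.116 -1.622]
0.0000 0.000 [-0.279  0.047  0.308 12.669  0.504 -0.001] 
   [-0.092 -0.308 -0.149  2.262  0.011  1.105 -2.346] 
   [-0.017  0.16  -0.009  1.865  0.002  1.117 -1.624]
0.0000 0.000 [-0.234 -0.15   0.313 20.819  0.355 -0.487] 
   [ 0.01  -0.308 -0.16   2.391  0.645  0.984 -2.563] 
   [-0.     0.161 -0.027  1.864  0.005  1.117 -1.627]
0.0000 0.000 [-0.29  -0.048  0.364 -1.925 -0.418 -0.437] 
   [-0.21  -0.308 -0.15   2.18   0.349  1.476 -1.592] 
   [-0.052  0.16   0.031  1.866 -0.005  1.116 -1.618]
0.0000 0.000 [-0.287  0.055  0.385 11.588  0.079 -0.037] 
   [-0.197 -0.308 -0.137  2.079  0.064  1.36  -2.03 ] 
   [-0.063  0.159  0.043  1.866 -0.008  1.116 -1.615]
0.0000 0.000 [-0.212 -0.16   0.45  12.516 -0.261 -0.59 ] 
   [-0.007 -0.308 -0.137  2.068  0.595  1.371 -1.676] 
   [ 0.039  0.162 -0.072  1.863  0.013  1.117 -1.635]
```

```bash
python3 plan.py 12 -.18 .03 .34 -.28 .05 .38
```

```text
t 6.5167 tcp cab [-0.094  0.003  0.309] F [-0.153  0.849 -0.245] z [ 0.097  0.002 -0.995]
[-0.18, 0.03, 0.34] shift [-1.035 -0.33  -0.49 ] turn [-0.001  0.018 -0.002]
[-0.28, 0.05, 0.38] shift [-2.234 -0.567 -1.107] turn [-0.001  0.018 -0.002]
```

```bash
python3 -m crank '-1 -.3 -.5 0 .018 0 0;-1 -.3 -.5 0 .018 0 0;-1 -.3 -.5 0 .018 0 0;-1 -.3 -.5 0 .018 0 0;-1 -.3 -.5 0 .018 0 0' | head -2
python3 -c "from fk2 import *;log()"
python3 -m crank '-1 -.25 -.5 0 0 0 0;-1 -.25 -.5 0 0 0 0;-1 -.25 -.5 0 0 0 0;-1 -.25 -.5 0 0 0 0;-1 -.25 -.5 0 0 0 0;-1 -.25 -.5 0 0 0 0' | head -2
python3 -c "from fk2 import *;log()"
python3 plan.py 0 -.08 .005 .3
```

```text
time_s: 6.93
tcp_pos: [0.41, 0.0034, 0.3317]
q [ 1.016 -0.306 -0.895  2.093 -0.275  1.061 -1.372]
time_s: 7.43
tcp_pos: [0.3433, 0.0413, 0.3261]
q [ 0.303 -0.306 -0.439  2.172 -0.089  1.125 -1.677]
t 7.4333 tcp cab [-0.212  0.056  0.326] F [0.016 3.084 0.194] z [ 0.128 -0.032 -0.991]
[-0.08, 0.005, 0.3] shift [1.589 0.647 0.555] turn [ 0.005 -0.021  0.002]
```

```bash
python3 -m crank '.8 .3 .2 0 -.02 0 0;.8 .3 .2 0 -.02 0 0;.8 .3 .2 0 -.02 0 0;.8 .3 .2 0 -.02 0 0' | head -2
python3 -m crank '.8 .3 .2 0 0 0 0;.8 .3 .2 0 0 0 0;.8 .3 .2 0 0 0 0;.8 .3 .2 0 0 0 0' | head -2
python3 -c "from fk2 import *;log()
from sim2 import *
path([(20,(-.015,.005,.25),0),(20,(-.01,.005,.18),0),(20,(0,.005,.1),0),(20,(.03,.005,.1),0),(20,(.03,.005,.25),0)])"
python3 plan.py 20 -.015 .005 .25
```

```text
time_s: 7.77
tcp_pos: [0.4093, 0.0087, 0.3156]
time_s: 8.1
tcp_pos: [0.4717, -0.0182, 0.3024]
q [ 0.387  0.1   -0.46   1.892  0.086  1.164 -1.709]
20 (-0.015, 0.005, 0.25) 0 0.0000 0.000 [ 0.405  0.069 -0.456  2.102  0.093  0.631 -1.708]
20 (-0.01, 0.005, 0.18) 0 0.0000 0.000 [ 0.352  0.187 -0.422  2.165  0.23   0.467 -1.835]
20 (0, 0.005, 0.1) 0 0.0000 0.000 [ 0.21   0.343 -0.278  2.201  0.419  0.283 -2.018]
20 (0.03, 0.005, 0.1) 0 0.0000 0.000 [ 0.212  0.386 -0.281  2.133  0.417  0.311 -2.006]
20 (0.03, 0.005, 0.25) 0 0.0000 0.000 [ 0.374  0.158 -0.441  2.008  0.156  0.647 -1.757]
t 8.1 tcp cab [-0.082  0.     0.302] F [-0.181  0.484  0.179] z [-0.001 -0.035 -0.999]
[-0.015, 0.005, 0.25] shift [ 0.841 -0.088  0.652] turn [0.006 0.056 0.   ]
```

```bash
python3 -m crank '.84 -.1 .65 .006 .06 0 0;.84 -.1 .65 .006 .06 0 0;.84 -.1 .65 .006 .06 0 0;.84 -.1 .65 .006 .06 0 0;.84 -.1 .65 .006 .06 0 0' | head -2
python3 plan.py 22 -.008 .005 .18 -.008 .005 .1
```

```text
time_s: 8.52
tcp_pos: [0.5353, -0.0139, 0.2493]
t 8.5167 tcp cab [-0.019  0.006  0.249] F [0.125 0.279 1.025] z [ 0.367 -0.009 -0.93 ]
[-0.008, 0.005, 0.18] shift [-0.192  0.015  0.856] turn [-0.     0.001  0.   ]
[-0.008, 0.005, 0.1] shift [-0.559  0.015  1.786] turn [-0.     0.001  0.   ]
```

```bash
python3 -m crank '-.19 0 .86 0 .001 0 0;-.19 0 .86 0 .001 0 0;-.19 0 .86 0 .001 0 0;-.19 0 .86 0 .001 0 0' | head -2
python3 -m crank '-.37 0 .93 0 0 0 0;-.37 0 .93 0 0 0 0;-.37 0 .93 0 0 0 0;-.37 0 .93 0 0 0 0' | head -4
python3 plan.py 22 .027 .005 .1
```

```text
time_s: 8.85
tcp_pos: [0.5501, -0.0139, 0.1813]
time_s: 9.18
tcp_pos: [0.5509, -0.0139, 0.1016]
tcp_rot: [0.982, -0.011, 0.19, 0.002]
contact_force: [0.6, -0.4, 1.6]
t 9.1833 tcp cab [-0.003  0.007  0.102] F [ 0.607 -0.388  1.614] z [ 0.374 -0.009 -0.928]
[0.027, 0.005, 0.1] shift [0.344 0.022 0.16 ] turn [-0.     0.     0.001]
```

```bash
python3 -m crank '.2 .02 .09 0 0 0 0;.35 .02 .16 0 0 0 0;.35 .02 .16 0 0 0 0;.35 .02 .16 0 0 0 0' | sed -n '2p;4p'
python3 -m crank '.07 0 -.17 0 0 0 0;.14 0 -.35 0 0 0 0;.21 0 -.52 0 0 0 0;.28 0 -.70 0 0 0 0;.28 0 -.70 0 0 0 0' | sed -n '2p;4p'
python3 plan.py 22 .028 .005 .245
python3 - <<'E'
from fit import *
for t in('ledge',):
  for n in C:
    r=robot.silhouettes(t,n)
    for e in r[:2]: print(n,e['location'],e['score'],[np.argwhere(e['region']).min(0),np.argwhere(e['region']).max(0)])
E
```

```text
tcp_pos: [0.5808, -0.0168, 0.1022]
contact_force: [-6.0, 1.3, -4.1]
tcp_pos: [0.5797, -0.0171, 0.1648]
contact_force: [-11.1, 0.9, 1.3]
t 9.9333 tcp cab [0.026 0.004 0.165] F [-11.06    0.855   1.337] z [ 0.375 -0.011 -0.927]
[0.028, 0.005, 0.245] shift [ 0.403 -0.007 -0.918] turn [ 0.    -0.     0.001]
cab [ 0.5549 -0.0206 -0.0245]
[[ 0.4314  0.6799]
 [ 0.1201  1.4447]
 [-2.6194  2.2196]
 [ 0.409  -0.8514]
 [ 0.991  -1.3783]
 [ 1.8223  0.5933]
 [-1.4213 -0.1175]
 [-0.4853  0.1268]]
carton [ 0.498   0.0713 -0.3065]
[[ 1.4881  0.2212]
 [-0.1851 -1.4572]
 [ 1.2686 -1.2063]
 [ 0.5195 -0.7522]
 [ 0.3096  1.2903]
 [-0.7335 -0.0484]
 [ 0.127   1.7871]
 [-0.4486  0.5802]
 [-0.9333  0.4592]
 [-0.7238  2.083 ]
 [ 0.4316  1.4905]]
carton in cab [np.float64(-0.05910901826973538), np.float64(0.09054235273991468)] -0.2819838790257025
long [ 0.4668 -0.1057  0.1634] [np.float64(-0.08597618309297297), np.float64(-0.08719884627918568)] 0.18787518499398054
[[-1.1083 -1.5825]
 [ 0.0389  0.1905]
 [-0.4209 -0.0484]
 [ 0.7761 -0.7061]
 [-0.3464  1.6863]
 [ 1.6251  0.3993]]
bottle_mid scene 0.73 [ 0.4872 -
[... 286 characters left out ...]
oat64(0.17953767327059056)]
pen scene 0.45 [0.4318 0.2521 0.008 ] [np.float64(-0.12974467811294071), np.float64(0.2696685902591829)]
pen side 0.59 [ 0.7543 -0.1705  0.008 ] [np.float64(0.2031051190535499), np.float64(-0.144878468629015)]
tape scene 0.86 [0.4083 0.3502 0.008 ] [np.float64(-0.1556180477179903), np.float64(0.36708746886649884)]
tape side 0.91 [0.3843 0.3487 0.008 ] [np.float64(-0.17957321129737244), np.float64(0.36504178334673826)]
ledge tri [0.5811 0.1213 0.1513] [ 0.5725 -0.1639  0.151 ]
scene [-0.5647  0.5758  0.8469]
side [-0.0368 -0.1051  0.9526]
scene [303.4, 185.8] 0.88 [array([143, 266]), array([218, 364])]
side [390.9, 223.2] 0.66 [array([194, 375]), array([247, 408])]
```

```bash
python3 - <<'E'
from h import *
a=cam('scene','lift.png')['img']; b=cam('side')['img']
cv2.imwrite('pics/lift1.png',np.hstack([cv2.resize(a[100:280,230:410],(400,400),interpolation=3),cv2.resize(b[120:320,250:450],(400,400),interpolation=3)]))
E
```

```text
(no output)
```

View pics/lift1.png

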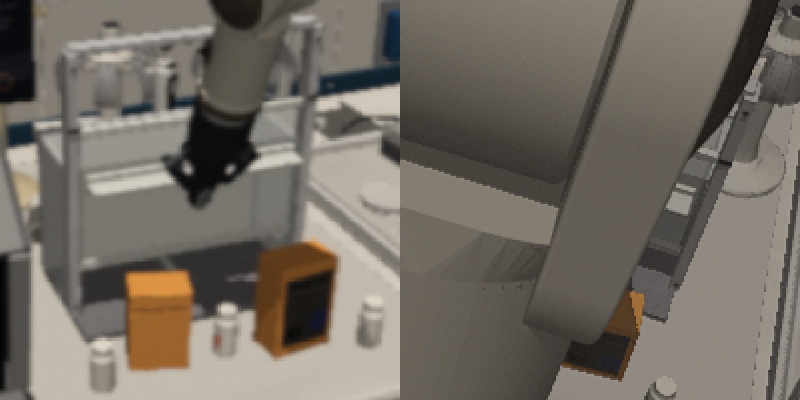

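The sash is rising: the ledge's left end is at about (271,187) in scene, up from (272,204). Convert that to height.

```bash
cat > led.py <<'E'
from plan import *
c=cam('scene')
for z in(.15,.16,.17,.18,.19,.2,.21,.22,.25,.282): print(z,np.round(proj(c,cab2w(.024,.145,z))[0],1),end=' ')
E
python3 led.py; python3 plan.py 22 .028 .005 .20 .028 .005 .245
```

```text
0.15 [271.8 204.8] 0.16 [271.8 201.7] 0.17 [271.8 198.5] 0.18 [271.8 195.3] 0.19 [271.8 192.1] 0.2 [271.8 188.9] 0.21 [271.8 185.6] 0.22 [271.8 182.3] 0.25 [271.8 172.3] 0.282 [271.8 161.5] t 10.6833 tcp cab [0.026 0.004 0.163] F [-9.577  0.148  1.791] z [ 0.374 -0.01  -0.927]
[0.028, 0.005, 0.2] shift [ 0.201 -0.008 -0.415] turn [0.    0.    0.001]
[0.028, 0.005, 0.245] shift [ 0.411 -0.007 -0.937] turn [0.    0.    0.001]
```

```bash
python3 -m crank '.08 0 -.2 0 0 0 0;.16 0 -.4 0 0 0 0;.24 0 -.6 0 0 0 0;.32 0 -.78 0 0 0 0;.355 0 -.88 0 0 0 0;.355 0 -.88 0 0 0 0' | sed -n '2p;4p'
python3 - <<'E'
from h import *
a=cam('scene')['img']
cv2.imwrite('pics/lift2.png',cv2.resize(a[120:220,250:380],(780,600),interpolation=3))
E
```

```text
tcp_pos: [0.5781, -0.0171, 0.2396]
contact_force: [-13.5, -0.7, 0.5]
```

View pics/lift2.png

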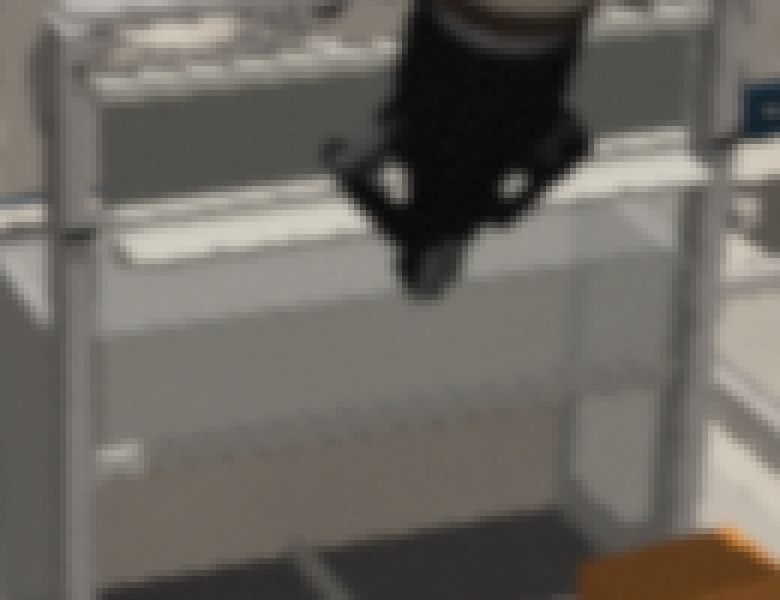

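The ledge's front-left bottom corner is at about (270.3,163.8), the right end at (367.5,150.5), and the marks at (263,158.7) and (371.2,143.3). Next I compute the height relative to the marks.

```bash
python3 - <<'E'
from plan import *
c=cam('scene')
for y,ob,mk,om in((.145,163.8,.163,158.7),(-.145,150.5,-.163,143.3)):
    m=proj(c,cab2w(.046,mk,.282))[0]; L=[proj(c,cab2w(.024,y,z))[0][1] for z in(.26,.27,.28,.29)]
    print('mark proj',m,'ledge rows',L,'est z',np.interp(ob-om+m[1],L[::-1],[.29,.28,.27,.26]))
E
python3 plan.py 22 .028 .005 .245
```

```text
mark proj [262.67 159.19] ledge rows [np.float64(168.97276008194495), np.float64(165.5748794726078), np.float64(162.1530038760584), np.float64(158.7068782217324)] est z 0.2737551826156745
mark proj [369.918 143.249] ledge rows [np.float64(154.05294892142467), np.float64(150.81872663396757), np.float64(147.5631006021673), np.float64(144.285857649025)] est z 0.2711351881886519
t 11.2833 tcp cab [0.024 0.004 0.239] F [-12.329  -0.921   0.862] z [ 0.372 -0.01  -0.928]
[0.028, 0.005, 0.245] shift [ 0.076 -0.01  -0.053] turn [0.    0.    0.001]
```

```bash
python3 -m crank '.033 0 -.085 0 0 0 0;.033 0 -.085 0 0 0 0;.033 0 -.085 0 0 0 0;.033 0 -.085 0 0 0 0' | sed -n '2p;4p'
python3 plan.py 22 .024 .005 .23 -.012 .005 .225 -.08 .005 .25
```

```text
tcp_pos: [0.578, -0.017, 0.2458]
contact_force: [-11.5, 0.1, 1.6]
t 11.6167 tcp cab [0.024 0.004 0.246] F [-11.545   0.062   1.564] z [ 0.372 -0.01  -0.928]
[0.024, 0.005, 0.23] shift [-0.072 -0.01   0.184] turn [0.    0.    0.001]
[-0.012, 0.005, 0.225] shift [-0.513 -0.012  0.074] turn [0.    0.    0.001]
[-0.08, 0.005, 0.25] shift [-1.186 -0.015 -0.532] turn [0.    0.    0.001]
```

```bash
python3 -m crank '-.1 0 -.04 0 0 0 0;-.25 0 -.1 0 0 0 0;-.5 0 -.2 0 0 0 0;-.7 0 -.3 0 0 0 0' | sed -n '2p;4p'
python3 - <<'E'
from h import *
a=cam('scene')['img']
cv2.imwrite('pics/lift3.png',cv2.resize(a[120:280,250:410],(600,600),interpolation=3))
E
python3 plan.py 0 -.10 .09 .28
```

```text
tcp_pos: [0.5206, -0.0144, 0.2484]
contact_force: [-0.6, -0.8, -0.6]
t 12.0 tcp cab [-0.037  0.005  0.248] F [-4.2   -0.277 -1.238] z [ 0.378 -0.01  -0.926]
[-0.1, 0.09, 0.28] shift [-0.572 -1.065 -0.672] turn [ 0.    -0.062  0.001]
```

View pics/lift3.png

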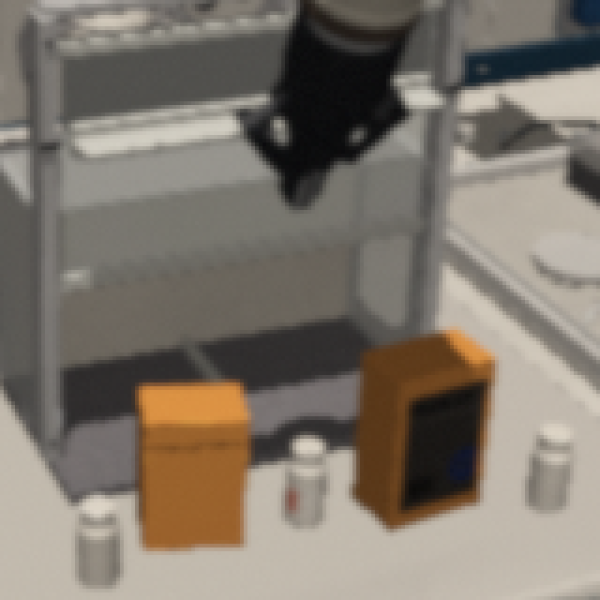

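```bash
python3 - <<'E'
from sim2 import *
path([(0,(-.13,.09,.26),0),(10,(-.135,.09,.16),0),(12,(-.135,.09,.04),0),(12,(-.065,.09,.04),0),(12,(-.075,.09,.085),0),(15,(.0,.09,.085),0),(14,(-.06,.09,.1),0),(14,(-.06,.09,.03),0),(14,(.05,.09,.025),0)])
E
python3 plan.py 0 -.13 .09 .26
```

```text
0 (-0.13, 0.09, 0.26) 0 0.0000 0.000 [ 0.377  0.073 -0.63   2.025  0.05   1.057 -1.874]
10 (-0.135, 0.09, 0.16) 0 0.0000 0.000 [ 0.329  0.107 -0.631  2.278  0.204  0.621 -2.049]
12 (-0.135, 0.09, 0.04) 0 0.0000 0.000 [ 0.011  0.356 -0.332  2.388  0.705  0.278 -2.555]
12 (-0.065, 0.09, 0.04) 0 0.0000 0.000 [ 0.092  0.445 -0.378  2.234  0.658  0.354 -2.439]
12 (-0.075, 0.09, 0.085) 0 0.0000 0.000 [ 0.192  0.346 -0.492  2.237  0.528  0.447 -2.318]
15 (0.0, 0.09, 0.085) 0 0.0000 0.000 [ 0.164  0.429 -0.441  2.113  0.59   0.444 -2.329]
14 (-0.06, 0.09, 0.1) 0 0.0000 0.000 [ 0.196  0.323 -0.493  2.224  0.528  0.446 -2.313]
14 (-0.06, 0.09, 0.03) 0 0.0000 0.000 [ 0.012  0.455 -0.29   2.255  0.745  0.281 -2.535]
14 (0.05, 0.09, 0.025) 0 0.0000 0.000 [ 0.113  0.602 -0.369  2.     0.681  0.41  -2.376]
t 12.0 tcp cab [-0.037  0.005  0.248] F [-4.2   -0.277 -1.238] z [ 0.378 -0.01  -0.926]
[-0.13, 0.09, 0.26] shift [-1.013 -1.067 -0.582] turn [ 0.    -0.062  0.001]
```

```bash
python3 -m crank '-1 -.5 -.6 0 -.03 0 .5;-1 -1 -.6 0 -.062 0 .5;-1 -1 -.6 0 -.062 0 .5;-1 -1 -.6 0 -.062 0 .5;-1 -1 -.6 0 -.062 0 .5;-1 -1 -.6 0 -.062 0 .5' | sed -n '1,2p'
python3 plan.py 10 -.138 .091 .18  -.138 .091 .12 -.138 .091 .04
```

```text
time_s: 12.5
tcp_pos: [0.4312, 0.0672, 0.2611]
t 12.5 tcp cab [-0.125  0.084  0.261] F [ 0.107 -0.005  0.452] z [ 0.001  0.001 -1.   ]
[-0.138, 0.091, 0.18] shift [-0.161 -0.082  1.014] turn [-0.     0.028  0.001]
[-0.138, 0.091, 0.12] shift [-0.162 -0.082  1.764] turn [-0.     0.028  0.001]
[-0.138, 0.091, 0.04] shift [-0.163 -0.081  2.764] turn [-0.     0.028  0.001]
```

```bash
python3 -m crank '-.16 -.08 .96 0 .028 0 .5;-.16 -.08 .96 0 .028 0 .5;-.16 -.08 .96 0 .028 0 .5;-.16 -.08 .96 0 .028 0 .5' | sed -n '1,2p'
python3 -m crank '-.16 0 .9 0 0 0 .5;-.16 0 .9 0 0 0 .5;-.16 0 .9 0 0 0 .5;-.16 0 .9 0 0 0 .5' | sed -n '1,2p'
python3 -m crank '-.15 0 .85 0 0 0 .5;-.15 0 .85 0 0 0 .5;-.15 0 .85 0 0 0 .5;-.15 0 .85 0 0 0 .5' | sed -n '1,7p'
python3 plan.py 10 -.138 .091 .04 -.095 .091 .04 -.08 .091 .04 -.062 .091 .04
python3 -c "from fk2 import *;log()"
```

```text
time_s: 12.83
tcp_pos: [0.4111, 0.071, 0.1793]
time_s: 13.17
tcp_pos: [0.4175, 0.073, 0.1097]
time_s: 13.5
tcp_pos: [0.4181, 0.0734, 0.0416]
tcp_rot: [0.996, -0.011, 0.086, 0.002]
contact_force: [-0.1, 0.6, 0.6]
width: 0.503
grip_force: 0.0
t 13.5 tcp cab [-0.138  0.09   0.042] F [-0.086  0.635  0.602] z [ 0.172 -0.005 -0.985]
[-0.138, 0.091, 0.04] shift [ 0.001 -0.009  0.021] turn [0.    0.    0.001]
[-0.095, 0.091, 0.04] shift [ 0.531 -0.006  0.113] turn [0.    0.    0.001]
[-0.08, 0.091, 0.04] shift [ 0.715 -0.005  0.145] turn [0.    0.    0.001]
[-0.062, 0.091, 0.04] shift [ 0.937 -0.004  0.184] turn [0.    0.    0.001]
q [ 0.101  0.369 -0.425  2.363  0.651  0.339 -2.485]
```

```bash
python3 -m crank '.12 0 .02 0 0 0 .5;.24 0 .04 0 0 0 .5;.36 0 .07 0 0 0 .5;.46 0 .09 0 0 0 .5;.56 0 .11 0 0 0 .5;.66 0 .13 0 0 0 .5;.74 0 .145 0 0 0 .5;.82 0 .16 0 0 0 .5;.86 0 .168 0 0 0 .5;.86 0 .168 0 0 0 .5' | sed -n '2p;4p'
python3 -m crank '.03 0 .005 0 0 0 .5;.06 0 .01 0 0 0 .5;.06 0 .01 0 0 0 .5' | sed -n '2p;4p'
python3 - <<'E'
from h import *
a=cam('scene')['img'];b=cam('side')['img']
cv2.imwrite('pics/p1.png',np.hstack([cv2.resize(a[180:300,250:370],(400,400),interpolation=3),cv2.resize(b[190:310,230:350],(400,400),interpolation=3)]))
E
python3 plan.py 10 -.062 .091 .04
```

```text
tcp_pos: [0.4873, 0.0719, 0.0386]
contact_force: [0.4, 1.3, 0.4]
tcp_pos: [0.4916, 0.0718, 0.0387]
contact_force: [0.7, 0.5, -0.3]
t 14.6833 tcp cab [-0.065  0.091  0.039] F [0.267 0.477 0.124] z [ 0.171 -0.004 -0.985]
[-0.062, 0.091, 0.04] shift [ 0.042 -0.004 -0.01 ] turn [-0.     0.     0.001]
```

View pics/p1.png

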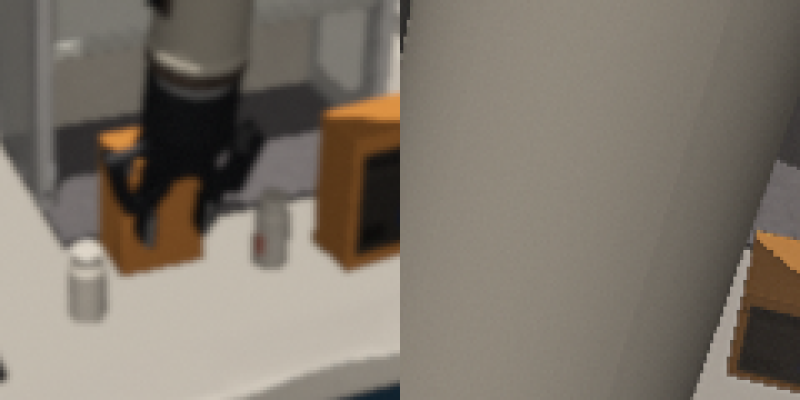

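The carton is now square to the fingers, with both of them on its face, and still just short of the step since the force is about 0. Push on in small steps until force appears.

```bash
for i in 1 2 3; do python3 -m crank '.012 0 0 0 0 0 .5;.025 0 0 0 0 0 .5;.025 0 0 0 0 0 .5' | sed -n '2p;4p'; done; python3 plan.py 10 -.062 .091 .04
```

```text
tcp_pos: [0.4935, 0.0717, 0.0391]
contact_force: [-0.6, -0.1, -0.3]
tcp_pos: [0.4948, 0.0717, 0.0392]
contact_force: [-3.0, 0.9, 1.0]
tcp_pos: [0.4951, 0.0718, 0.0391]
contact_force: [-7.2, 0.8, 4.6]
t 15.4333 tcp cab [-0.061  0.091  0.039] F [-7.19   0.803  4.619] z [ 0.167 -0.005 -0.986]
[-0.062, 0.091, 0.04] shift [-0.006 -0.003 -0.013] turn [-0.     0.001  0.001]
```

```bash
python3 -m crank '-.06 0 0 0 0 0 .5;-.06 0 0 0 0 0 .5;.05 0 -.3 0 0 0 .5;.05 0 -.62 0 0 0 .5;.05 0 -.62 0 0 0 .5' | sed -n '2p;4p'; python3 plan.py 10 -.062 .091 .092 -.012 .091 .092
```

```text
tcp_pos: [0.4958, 0.0724, 0.093]
contact_force: [-0.2, 0.2, 0.6]
t 15.85 tcp cab [-0.061  0.091  0.093] F [-0.185  0.185  0.648] z [ 0.177 -0.003 -0.984]
[-0.062, 0.091, 0.092] shift [-0.018  0.005  0.01 ] turn [-0.    -0.001  0.001]
[-0.012, 0.091, 0.092] shift [0.597 0.008 0.12 ] turn [-0.    -0.001  0.001]
```

```bash
python3 -m crank '.06 0 .01 0 0 0 .5;.12 0 .02 0 0 0 .5;.18 0 .03 0 0 0 .5;.24 0 .04 0 0 0 .5;.3 0 .05 0 0 0 .5;.36 0 .06 0 0 0 .5;.42 0 .07 0 0 0 .5;.48 0 .08 0 0 0 .5;.54 0 .09 0 0 0 .5;.6 0 .1 0 0 0 .5' | sed -n '2p;4p'
python3 -m crank '.06 0 .01 0 0 0 .5;.12 0 .02 0 0 0 .5;.18 0 .03 0 0 0 .5;.18 0 .03 0 0 0 .5;.18 0 .03 0 0 0 .5;.18 0 .03 0 0 0 .5' | sed -n '2p;4p'
cat > look.py <<'E'
from plan import *
c=cam('scene'); d=cam('side')
for n,k in(('scene',c),('side',d)):
    for t in('carton','long_carton','bottle_mid'):
        for e in robot.silhouettes(t,n)[:1]:
            r=np.argwhere(e['region']); m=r[:,::-1]; print(n,t,round(e['score'],2),np.round(e['location']),'bbox',m.min(0),m.max(0),len(m), 'cab@z.04',w2cab(onz(k,e['location'],.04)))
E
python3 look.py
```

```text
tcp_pos: [0.542, 0.0706, 0.0895]
contact_force: [0.1, -0.5, -0.1]
tcp_pos: [0.5557, 0.0703, 0.0895]
contact_force: [-0.4, -0.1, -0.1]
scene carton 0.73 [289. 235.] bbox [270 218] [307 254] 985 cab@z.04 [0.024 0.092 0.04 ]
scene long_carton 0.79 [363. 233.] bbox [343 207] [381 261] 1663 cab@z.04 [-0.044 -0.115  0.04 ]
scene bottle_mid 0.49 [328. 252.] bbox [324 237] [336 261] 254 cab@z.04 [-0.093  0.022  0.04 ]
side long_carton 0.87 [354. 290.] bbox [337 263] [371 310] 1046 cab@z.04 [-0.079 -0.101  0.04 ]
```

```bash
python3 -m crank '-.5 0 -.1 0 0 0 .5;-.95 0 -.17 0 0 0 .5;-.95 0 -.17 0 0 0 .5;-.95 0 -.17 0 0 0 .5' | sed -n '2p'
python3 - <<'E'
from look import *
for f in(-.012,0,.012):
    P=np.array([cab2w(f+x,y,z) for x in(0,.112) for y in(.053,.129) for z in(.012,.064)]); u=proj(c,P); print(f,u.min(0),u.max(0)); print(np.round(u).tolist())
a=c['img']; cv2.imwrite('pics/t1.png',cv2.resize(a[180:300,240:400],(800,600),interpolation=3))
E
```

```text
tcp_pos: [0.4763, 0.0716, 0.0896]
scene carton 0.46 [296. 157.] bbox [266 118] [366 196] 4018 cab@z.04 [ 0.53  -0.138  0.04 ]
scene long_carton 0.94 [360. 235.] bbox [343 208] [381 260] 1598 cab@z.04 [-0.049 -0.102  0.04 ]
scene bottle_mid 0.5 [331. 250.] bbox [325 237] [336 260] 239 cab@z.04 [-0.087  0.01   0.04 ]
side carton 0.47 [387. 235.] bbox [346 157] [429 281] 3005 cab@z.04 [ 0.12  -0.142  0.04 ]
side long_carton 0.91 [352. 290.] bbox [330 261] [371 310] 1404 cab@z.04 [-0.079 -0.096  0.04 ]
side bottle_mid 0.73 [169. 262.] bbox [152 250] [187 281] 763 cab@z.04 [-0.18   0.372  0.04 ]
-0.012 [268.159 212.821] [306.448 251.813]
[[306.0, 247.0], [306.0, 231.0], [281.0, 252.0], [282.0, 236.0], [291.0, 227.0], [292.0, 213.0], [268.0, 232.0], [268.0, 217.0]]
0 [266.818 210.952] [304.787 249.566]
[[304.0, 244.0], [305.0, 229.0], [280.0, 250.0], [280.0, 234.0], [290.0, 225.0], [290.0, 211.0], [267.0, 230.0], [267.0, 215.0]]
0.012 [265.494 209.107] [303.149 247.349]
[[303.0, 242.0], [303.0, 227.0], [278.0, 247.0], [279.0, 232.0], [289.0, 224.0], [289.0, 209.0], [266.0, 228.0], [265.0, 213.0]]
```

View pics/t1.png

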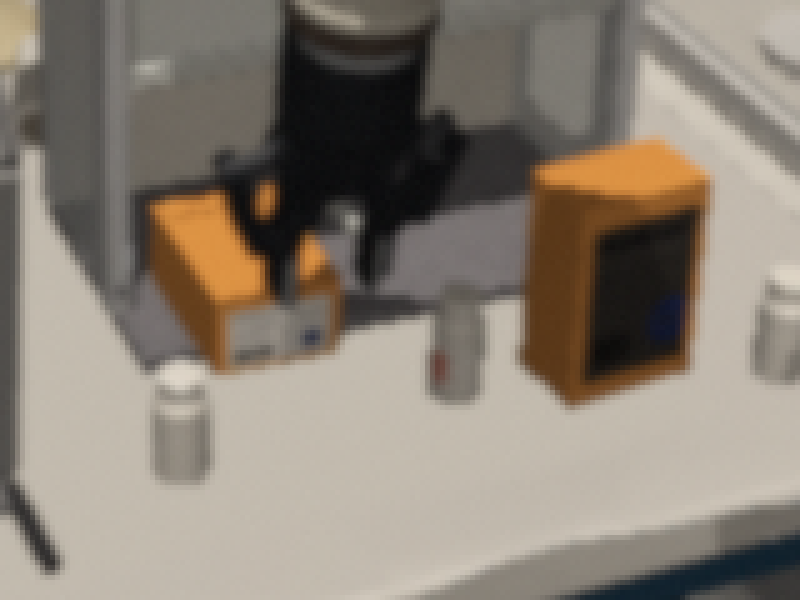

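The carton lies flat on its base on the deck edge and roughly straight, near-end bottom corners at (284,254) and (308,250). All the neighbours are still standing. Now lower behind it and push in.

```bash
python3 plan.py 13 -.088 .089 .06 -.085 .089 .03; python3 - <<'E'
from sim2 import *
path([(13,(-.085,.089,.06),0),(13,(-.085,.089,.03),0),(15,(-.04,.089,.03),0),(15,(.05,.089,.03),0)])
E
```

```text
t 18.3167 tcp cab [-0.077  0.091  0.09 ] F [-0.394  1.119  0.322] z [ 0.171 -0.004 -0.985]
[-0.088, 0.089, 0.06] shift [-0.201  0.02   0.347] turn [-0.     0.009  0.001]
[-0.085, 0.089, 0.03] shift [-0.229  0.02   0.723] turn [-0.     0.009  0.001]
13 (-0.085, 0.089, 0.06) 0 0.0000 0.000 [ 0.138  0.377 -0.44   2.285  0.662  0.363 -2.46 ]
13 (-0.085, 0.089, 0.03) 0 0.0000 0.000 [ 0.039  0.435 -0.329  2.296  0.766  0.287 -2.568]
15 (-0.04, 0.089, 0.03) 0 0.0000 0.000 [ 0.033  0.475 -0.304  2.224  0.791  0.285 -2.564]
15 (0.05, 0.089, 0.03) 0 0.0000 0.000 [ 0.126  0.591 -0.384  2.014  0.724  0.4   -2.417]
```

```bash
python3 -m crank '-.2 .02 .2 0 0 0 .5;-.2 .02 .35 0 0 0 .5;-.2 .02 .73 0 0 0 .5;-.2 .02 .73 0 0 0 .5' | sed -n '2p;4p'
python3 -m crank '.15 0 .03 0 0 0 .5;.3 0 .05 0 0 0 .5;.45 0 .08 0 0 0 .5;.55 0 .1 0 0 0 .5;.65 0 .12 0 0 0 .5;.75 0 .135 0 0 0 .5;.85 0 .15 0 0 0 .5;.95 0 .17 0 0 0 .5;.95 0 .17 0 0 0 .5' | sed -n '2p;4p'
python3 plan.py 16 .02 .089 .03; python3 look.py | grep ' carton'
```

```text
tcp_pos: [0.471, 0.07, 0.026]
contact_force: [0.2, 0.1, -0.9]
tcp_pos: [0.5524, 0.0687, 0.0298]
contact_force: [-0.1, 0.2, 0.5]
t 19.4 tcp cab [-0.004  0.089  0.03 ] F [-0.095  0.189  0.53 ] z [ 0.173 -0.003 -0.985]
[0.02, 0.089, 0.03] shift [0.296 0.004 0.05 ] turn [-0.     0.017  0.001]
scene carton 0.94 [278. 232.] bbox [267 212] [299 246] 452 cab@z.04 [0.051 0.116 0.04 ]
```

```bash
python3 -m crank '.1 0 .04 0 .017 0 .5;.2 0 .07 0 .017 0 .5;.3 0 .1 0 .017 0 .5;.4 0 .12 0 .017 0 .5;.5 0 .14 0 .017 0 .5;.58 0 .155 0 .017 0 .5;.58 0 .155 0 .017 0 .5' | sed -n '2p;4p'
python3 plan.py 16 .0515 .089 .026; python3 look.py | grep ' carton'
```

```text
tcp_pos: [0.6011, 0.0672, 0.0258]
contact_force: [0.6, 0.5, -0.1]
t 20.3833 tcp cab [0.045 0.089 0.026] F [ 0.642  0.457 -0.091] z [ 0.277 -0.005 -0.961]
[0.0515, 0.089, 0.026] shift [0.082 0.001 0.021] turn [-0. -0.  0.]
scene carton 0.77 [273. 225.] bbox [265 204] [293 238] 403 cab@z.04 [0.09  0.117 0.04 ]
side carton 0.59 [173. 272.] bbox [153 250] [187 281] 772 cab@z.04 [-0.202  0.346  0.04 ]
```

```bash
for i in 1 2 3 4; do python3 -m crank '.012 0 .003 0 0 0 .5;.024 0 .007 0 0 0 .5;.024 0 .007 0 0 0 .5' | sed -n '2p;4p'; done; python3 plan.py 16 .0515 .089 .026; python3 look.py | grep ' carton'
```

```text
tcp_pos: [0.6003, 0.0678, 0.0252]
contact_force: [0.8, -0.5, 0.3]
tcp_pos: [0.6022, 0.0676, 0.0251]
contact_force: [0.4, -0.6, 1.1]
tcp_pos: [0.6042, 0.0676, 0.025]
contact_force: [-0.6, 0.1, 0.4]
tcp_pos: [0.6063, 0.0675, 0.0251]
contact_force: [-0.5, 0.5, -0.2]
t 21.7833 tcp cab [0.05  0.089 0.025] F [-0.463  0.507 -0.152] z [ 0.275 -0.006 -0.961]
[0.0515, 0.089, 0.026] shift [ 0.023  0.006 -0.006] turn [-0.     0.     0.001]
scene carton 0.47 [362. 231.] bbox [343 207] [381 261] 1675 cab@z.04 [-0.032 -0.116  0.04 ]
```

```bash
for i in 1 2 3; do python3 -m crank '.012 0 .003 0 0 0 .5;.024 0 .007 0 0 0 .5;.024 0 .007 0 0 0 .5' | sed -n '2p;4p'; done; python3 plan.py 16 .0515 .089 .026
```

```text
tcp_pos: [0.6082, 0.0675, 0.025]
contact_force: [-0.2, 0.1, 0.4]
tcp_pos: [0.6103, 0.0674, 0.025]
contact_force: [-0.5, 0.1, -0.8]
tcp_pos: [0.6115, 0.0673, 0.0247]
contact_force: [-1.9, -0.6, -0.1]
t 22.9333 tcp cab [0.055 0.089 0.025] F [-1.885 -0.608 -0.128] z [ 0.274 -0.006 -0.962]
[0.0515, 0.089, 0.026] shift [-0.039  0.005 -0.028] turn [-0.     0.     0.001]
```

```bash
python3 -m crank '.012 0 .003 0 0 0 .5;.024 0 .007 0 0 0 .5;.024 0 .007 0 0 0 .5' | sed -n '2p;4p'
python3 -m crank '-.3 0 -.08 0 0 0 .5;-.6 0 -.17 0 0 0 .5;-.9 0 -.25 0 0 0 .5;-.9 0 -.25 0 0 0 .5' | sed -n '2p;4p'
python3 plan.py 5 -.12 .089 .08
```

```text
tcp_pos: [0.6112, 0.0672, 0.0236]
contact_force: [-8.8, 1.2, 1.5]
tcp_pos: [0.5338, 0.0688, 0.0233]
contact_force: [-1.5, -0.3, -0.6]
t 23.5167 tcp cab [-0.023  0.089  0.023] F [-1.509 -0.271 -0.608] z [ 0.27  -0.007 -0.963]
[-0.12, 0.089, 0.08] shift [-0.981 -0.009 -1.012] turn [ 0.    -0.03   0.001]
```

Firm stop reached. Clear the view, then verify the carton and sash numerically.

```bash
python3 -m crank '-.6 0 -.3 0 -.02 0 .5;-.98 0 -1 0 -.03 0 .5;-.98 0 -1 0 -.03 0 .5;-.98 0 -1 0 -.03 0 .5;-.98 0 -1 0 -.03 0 .5' | sed -n '2p'
python3 -m crank '-.3 .5 -1 0 0 0 .5;-.3 1 -1 0 0 0 .5;-.3 1 -1 0 0 0 .5;-.3 1 -1 0 0 0 .5' | sed -n '2p'
python3 -m crank '0 1 -1 0 0 0 .5;0 1 -1 0 0 0 .5;0 1 -1 0 0 0 .5;0 1 -1 0 0 0 .5' | sed -n '2p;4p'
python3 - <<'E'
from plan import *
c=cam('scene'); hsv=cv2.cvtColor(c['img'],cv2.COLOR_BGR2HSV)
m=cv2.inRange(hsv,(5,110,50),(22,255,255)); m[:,:250]=0; m[:190]=0; m[270:]=0
n,l,st,ce=cv2.connectedComponentsWithStats(m)
for i in range(1,n):
    if st[i,4]>60:
        h=cv2.convexHull(np.argwhere(l==i)[:,::-1].astype(np.int32)); print(st[i],ce[i],cv2.approxPolyDP(h,2,True)[:,0].tolist())
for f in(.056,.066):
    P=np.array([cab2w(f+x,y,z) for x in(0,.112) for y in(.051,.127) for z in(.012,.064)]); print(f,np.round(proj(c,P),1).tolist())
col=cv2.cvtColor(c['img'],cv2.COLOR_BGR2GRAY)
print('ledge col 276 rows150-170',col[150:172,276]); print('post col263',col[150:170,263])
for t in('long_carton','bottle_mid','bottle_left','bottle_right'):
    print(t,[(np.round(e['location']),round(e['score'],2)) for e in robot.find_in(t,'scene')[:3]])
E
```

```text
tcp_pos: [0.4428, 0.071, 0.0813]
tcp_pos: [0.4104, -0.0141, 0.1595]
tcp_pos: [0.4033, -0.0934, 0.241]
contact_force: [0.8, -0.3, 0.4]
[267 202  30  35 603] [278.345 216.264] [[295, 231], [272, 236], [267, 228], [267, 205], [282, 202], [296, 217]]
[ 344  209   37   52 1043] [358.755 230.736] [[379, 214], [376, 253], [354, 260], [344, 250], [346, 214], [372, 209]]
0.056 [[297.5, 234.6], [297.9, 219.8], [273.8, 239.3], [273.9, 224.4], [284.1, 216.6], [284.3, 202.4], [261.6, 220.9], [261.4, 206.5]]
0.066 [[296.3, 232.9], [296.7, 218.1], [272.7, 237.6], [272.7, 222.7], [283.0, 215.1], [283.1, 201.0], [260.5, 219.4], [260.3, 205.0]]
ledge col 276 rows150-170 [ 84 113 157 175 156 149 173 194 200 203 197 174 142 139 146 146 146 147
 146 147 147 146]
post col263 [119 118 119 119 119 118 116 102  70  55  75  90  95 102 112 116 117 117
 116 117]
long_carton [(array([361., 233.]), 0.79)]
bottle_mid [(array([332., 249.]), 0.71)]
bottle_left [(array([274., 265.]), 0.68), (array([314., 159.]), 0.58)]
bottle_right [(array([400., 243.]), 0.48)]
```

```bash
python3 -c "
from plant import robot
print(robot.job_done())"
```

```text
the job is handed in; nothing more can be done
None
```

I handed the job in at about 25 s of the 61 s limit, but the hand-in call gave no verdict. By my camera and contact measurements, the sash's ledge is at about 0.28 m (the mark is 0.282 m), the shorter carton lies flat and straight in against the back wall, and nothing else was visibly moved.

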